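# Open the prop shop's fume hood to its working height

## Task

Get the fume hood ready for spraying the prop cactus inside it: press the fan's green start button all the way in, then, with the fingertips under the lip of the clear sliding sash, push the sash gently up until its red pointers stand within the yellow tape on the posts, without running them past the tape, and leave it there. Only press and push: do not grip the sash, do not press the red stop button, and leave the cactus and the other loose things where they stand.

Things in the scene. Friction and masses are not known exactly. Their poses are not given: they have to be found in the camera images.
- hood: Bench-top fume hood, fixed: 520 mm wide, 280 deep, 700 high; white base tray (top 30 mm above the bench, front edge 10 mm before the front plane), two aluminium front posts 40 mm square centred at y = +-240 mm, clear side, back and roof panes. Origin: on the bench, middle of the front plane (front faces of the posts). x runs level into the hood, away from the robot; y along the front, z up.
- sash: Clear upright sliding window between the posts, 434 mm wide, 382 tall, 0.85 kg, with an aluminium lip along its foot. Slides only up and down; counterweighted, so it stays at any height where it is left; pushing it up takes about 3 to 6 N; pushed up fast it coasts a little farther. Axes as the hood's. Origin: middle of the lip's front edge, level with its flat underside.
- lip (a point): Middle of the sash's lip, on its flat underside, half-way between its front edge and the pane's rail. The lip is a level shelf 430 mm long, 10 mm thick, reaching 34 mm out before the hood's front plane towards the robot, its front edge turned up to 16 mm. The pane stands 45 mm behind the front edge. Below lip and pane all is open down to the tray (80 to 120 mm at the start). Its top position is 315 mm above the bench.
- pointer (a point): Height that the sash's red pointers show: 15 mm above the lip's underside (this point lies in the middle of the sash's width, in the hood's front plane). The pointers are two red arrows 12 mm tall at the two ends of the lip, in front of the posts.
- tape: Working-height mark: yellow tape 20 mm high round both front posts of the hood, at one height on both, which differs from start to start (240 to 290 mm above the bench). Origin: at the tape's mid-height, half-way between the posts, in the hood's front plane; axes as the hood's.
- station: Grey start/stop box of the fan, fixed to the bench to the left or right before the hood, 80 x 140 x 50 mm. Origin: centre of its underside; z up. It carries two round push buttons 32 mm across that are pressed straight down: the green start button at y = +35 mm of its own frame, the red stop button at y = -35 mm.
- start_top (a point): Centre of the top of the green start button.
- start (a joint): Travel of the green start button in m: 0 out, 0.006 fully pressed (it takes 5 N); it counts as pressed beyond 0.0045. It springs back.
- stop_top (a point): Centre of the top of the red stop button (not to be pressed).
- stop (a joint): Travel of the red stop button in m, as the green one's. To be left alone.
- cactus: Prop cactus, green, in a terracotta pot, 94 mm across and 200 mm tall, loose on the hood's tray, its near side 75 mm or more behind the front plane. Origin: centre of its underside. To be left alone.
- tin: Closed tin with blue label, 90 mm across, 120 mm tall, on the bench on the other side from the start/stop box. Origin: centre of its underside. To be left alone.
- tub: White tub with blue lid, 70 mm across, 60 mm tall, on the bench before the hood, to the right. Origin: centre of its underside. To be left alone.
- glue: White glue bottle with orange cap and red label, 52 mm across, 140 mm tall, on the bench before the hood, to the left. Origin: centre of its underside. To be left alone.
- brush: Paint brush 190 mm long lying on the bench before the middle of the hood, about 20 mm high at most. Origin: underside, near its middle; x along the brush. To be left alone.
- plate: Blue ceramic plate, 140 mm across, 20 mm high, on the bench right of the hood. Origin: centre of its underside. To be left alone.
- mug: White mug, 80 mm across, 95 mm tall, on the bench left of the hood. Origin: centre of its underside. To be left alone.

How it is judged (in metres and radians):
On the way, in this order (a step that is already met when the one before it is completed fails the run):
1. the green start button is pressed in, the sash not yet moved (value of joint start above 0.0045 m and distance of pointer from where it was at the start of the episode below 0.01 m), for 0.04 s.
2. the sash is on its way up, pushed by the fingers (contact force between the fingers and sash above 0.5 N and distance of pointer from where it was at the start of the episode above 0.015 m and z of pointer in the frame of tape below -0.015 m), for 0.04 s.
3. the pointers stand within the tape (z of pointer in the frame of tape between -0.01 and 0.01 m), for 0.3 s.
At the end, for the whole second after the job is handed in: The pointers' height is within 10 mm of the tape's mid-height (within the 20 mm tape), the sash at rest (below 4 mm/s), the start button sprung back out, and every loose thing within 20 mm of where it stood (all of step 3 and linear speed of sash below 0.004 m/s and value of joint start below 0.002 m and not (distance of any of cactus, tin, tub, glue, brush, plate, mug from where it was at the start of the episode above 0.02 m)); the robot touches nothing.
It fails at once if the pointers are run up past the top of the tape (z of pointer in the frame of tape above 0.01 m).
It fails at once if the sash is gripped or rammed (more than 25 N between fingers and sash) (contact force between the fingers and sash above 25 N).
It fails at once if the red stop button is pressed (value of joint stop above 0.003 m).
It fails at once if the cactus or another loose thing is lifted, knocked or pushed away (distance of any of cactus, tin, tub, glue, brush, plate, mug from where it was at the start of the episode above 0.02 m).
It also fails if it takes over 64 s, if anything falls off the work surface, if the arm or the gripper's body presses on something with over 40 N, if the wrist force passes 120 N, or if a joint passes its speed limit or range.

## Robot

A 7-joint arm with a two-finger parallel gripper is mounted at the origin on the work surface. World frame = base frame: x ahead of the robot, y to its left, z up, the work surface at z = 0. Lengths are in mm, angles in rad, forces in N, time in s.
With the tool pointing down it reaches from about 400 to 875 mm from the base axis. Payload 4.4 kg.
Tool frame: the origin (TCP) lies midway between the tips of the shut fingers; the grasp point (between the pads) lies 19 mm behind it (ctrl.pinch_z is the distance from the TCP to the grasp point, in mm); z points along the fingers, y is the line along which they close (so a half turn about z gives the same grasp; the last joint's range is limited). The gripper opens to 85 mm and grips with 20 to 120 N. Pads are 22 mm wide; open, the fingers measure 114 mm over their backs; the gripper's body (76 mm by 85 mm) begins 54 mm behind the grasp point. The pads swing forward as they close: fully open they stand 13 mm farther back than shut.
Start: joints at [-1.37, 0.628, 0.038, 1.517, -0.027, 0.996, -0.02], TCP at [171.344, 627.024, 195.513] pointing down, gripper open.
Joint ranges: [-3.06, 3.06], [-0.37, 2.12], [-1.25, 1.32], [0.18, 2.47], [-1.1, 4.24], [0.23, 1.98], [-2.94, 2.94]. Speed limits (rad/s): [2.57, 2.57, 3.14, 3.14, 3.14, 3.14, 3.14].

## Interface

Orientations are given as [roll, pitch, yaw] about the fixed x, y, z axes, in that order (R = Rz(yaw) Ry(pitch) Rx(roll)).
In Python, from cell import read_state, cams, order, ctrl gives the robot as it stands.
- The arm moves only by the tool move_arm, never from a script. Its argument "targets" is text: rows parted by semicolons, each of 7 numbers parted by spaces: the gripper's target within -1 to 1 (fully open at 1, half-way at 0, shut at -1), then the shift along the tool's x, y, z in cm, then the turn, a rotation vector about the tool's x, y, z in degrees. A call has 1 to 5 rows; each row shifts and turns the commanded pose from where the row before left it, along the tool's axes as they then stand; what a row does not reach is not made up. A row lasts 1/12 s, in which the tool goes at most 41.7 mm and 7.16 degrees, less where a joint would pass 70% of its speed; a pose out of reach is approached as far as the arm can. A call with a gripper value outside its range is refused whole. The fingers move at their own pace and stop on an object; the grip force is fixed at half the most. Time passes only in rows, so rows that do not move let the fingers close. It gives the time, the measured TCP pose, the force, the opening and the grip force at its end, in the units of the state.
- read_state(): the state, without advancing time (a new reading comes with each control period).
- cams.get_image(name): name is "scene" or "top" or "wrist"; returns a dict with "color" (420x560x3 uint8, red, green, blue), "fovy" (degrees; the focal length in pixels is half the picture's height over the tangent of half this angle, whatever the lens; pixels are square), "cx", "cy" (the principal point, pixels), "k1" (the pictures are not rectified: a ray, as slopes to the right and down, at radius r is drawn at 1 + k1 r^2 times it, then the intrinsics apply), "rvec" (rotation vector, rad) and "tvec" (3), from world to camera coordinates, as OpenCV has them. Camera axes: x right, y down, z forward; pixel columns grow to the right and rows downward; lengths in mm; the calibration is good to about 2 mm. A picture is of the moment at which its call begins. There is no depth.
- order.finish_job(): hands the job in; it is judged then, once.
The state is a dict: "clock": time; "qpos": joint angles; "qd": joint speeds; "tau": joint torques, N m; "eef_pos": TCP position; "tool_rot": TCP orientation; "force": force on the tool from outside, world axes, zero at the start; "torque": the same for the moment, N m; "width": finger opening in mm; "gripper_force": force on a finger pad.
Only numpy, scipy, OpenCV 4.12 (cv2) and the standard library are available. Lean on these libraries where they do the work, as an engineer would, in place of code of your own. Each camera call takes 0.05 s, during which the arm holds its last target. There are 200 camera calls.

## Working session

There is one attempt and no reset: what is moved stays moved. The work goes in short steps, Python scripts to look and compute and a tool call to move; the robot and the scene stay as the last step left them, time stands still between calls to the robot, and variables do not carry over. Pictures are saved under pics/ and viewed, at most 10 in all, crops included, and the job is handed in when it is done.

Besides the shell and the picture viewer there is one more tool, called after ">>>" as a command line: name --argument value ..., lists and objects as JSON in quotes. move_arm: Moves the arm, as the interface text tells. Its arguments: {"type":"object","properties":{"targets":{"type":"string"}},"required":["targets"]}

```bash
mkdir -p pics; ls; cat > h.py <<'E'
import numpy as np, cv2, pickle
from cell import read_state, cams, order, ctrl
def cam(n,save=None):
    d=cams.get_image(n)
    if save: cv2.imwrite('pics/'+save+'.png',d['color'][:,:,::-1]); pickle.dump(d,open('pics/'+save+'.pkl','wb'))
    return d
def ld(s): return pickle.load(open('pics/'+s+'.pkl','rb'))
def ray(d,u,v):
    h=d['color'].shape[0]; f=h/2/np.tan(np.radians(d['fovy'])/2)
    p=np.array([(u-d['cx'])/f,(v-d['cy'])/f]); q=p.copy()
    for _ in range(30): q=p/(1+d['k1']*(q@q))
    R=cv2.Rodrigues(np.array(d['rvec'],float))[0]; t=np.array(d['tvec'],float).ravel()
    w=R.T@np.array([q[0],q[1],1]); return -R.T@t, w/np.linalg.norm(w)
def tri(*r):
    A=np.zeros((3,3));b=np.zeros(3)
    for o,w in r:
        P=np.eye(3)-np.outer(w,w);A+=P;b+=P@o
    x=np.linalg.solve(A,b); return x.round(1),[round(float(np.linalg.norm((np.eye(3)-np.outer(w,w))@(x-o))),1) for o,w in r]
def onz(r,z): o,w=r; return (o+w*(z-o[2])/w[2]).round(1)
def proj(d,X):
    h=d['color'].shape[0]; f=h/2/np.tan(np.radians(d['fovy'])/2)
    R=cv2.Rodrigues(np.array(d['rvec'],float))[0]; c=R@np.array(X,float)+np.array(d['tvec'],float).ravel()
    s=c[:2]/c[2]; s=s*(1+d['k1']*(s@s)); return (s*f+[d['cx'],d['cy']]).round(1)
E
python3 - <<'E'
from h import *
for n in ('scene','top','wrist'):
    d=cam(n,n+'0'); print(n,d['fovy'],d['k1'],ray(d,280,210))
s=read_state(); print(s['eef_pos'],s['tool_rot'],s['width'],s['clock'])
a=ld('scene0')['color'];b=ld('top0')['color']
E
```

```text
pics
scene 54.17626527091655 -0.002732848208496472 (array([ 322.05113611,  699.80497445, 1101.61684647]), array([ 0.23568496, -0.59142907, -0.77114477]))
top 42.39716990385786 -0.040216732008430484 (array([ 293.89744123,  -30.31267984, 1638.51336552]), array([ 0.20266614,  0.01225908, -0.97917116]))
wrist 70.94999831492495 -0.018663535638531795 (array([ 98.38531324, 645.35187392, 373.13783318]), array([ 0.28598232, -0.0778335 , -0.95506862]))
[171.2139542  626.53338241 194.8131598 ] [-3.14018868e+00  2.69389467e-05  2.87482866e+00] 85.2847139066151 0.15
```

View pics/scene0.png

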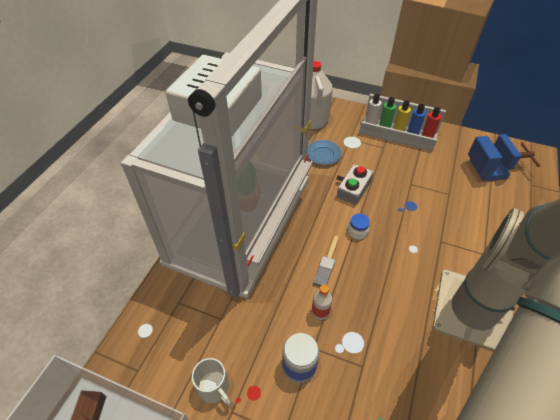

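View pics/top0.png

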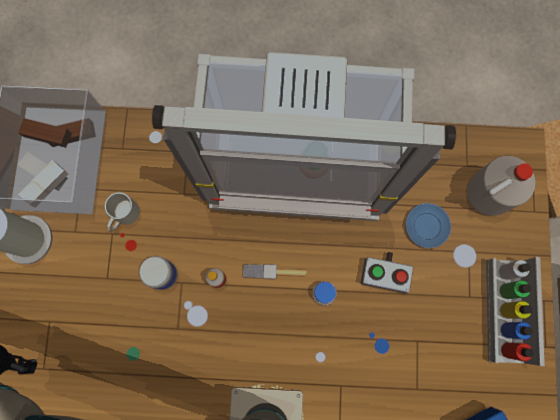

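The scene view shows the tape at (240,241) and (306,127), the pointers at (250,260) and (307,158), and the green button at (352,184). In the top view, green is at (377,271), red at (401,277), the tapes at (205,185) and (389,197), and the pointers near (217,199) and (373,210). I'll segment these by colour.

```bash
cat >> h.py <<'E'
def blobs(d,col,roi,mn=4):
    u0,v0,u1,v1=roi; im=d['color'][v0:v1,u0:u1]; hsv=cv2.cvtColor(im,cv2.COLOR_RGB2HSV).astype(int); H,S,V=hsv[...,0],hsv[...,1],hsv[...,2]
    m={'r':((H<6)|(H>174))&(S>140)&(V>90),'y':(abs(H-27)<5)&(S>150)&(V>110),'g':(abs(H-65)<15)&(S>120)&(V>50)}[col]
    n,_,st,c=cv2.connectedComponentsWithStats(m.astype(np.uint8))
    return [(c[i].round(1)+[u0,v0]).tolist()+[int(x) for x in (st[i][:4]+[u0,v0,0,0])]+[int(st[i][4])] for i in range(1,n) if st[i][4]>=mn]
E
python3 - <<'E'
from h import *
s=ld('scene0');t=ld('top0')
for nm,d,rois in (('scene',s,dict(gr=(335,155,380,205),L=(225,220,270,280),R=(295,110,320,175))),('top',t,dict(gr=(360,255,420,295),L=(185,170,235,215),R=(360,180,410,220)))):
    for k,r in rois.items():
        for c in 'ryg': print(nm,k,c,blobs(d,c,r))
def g(n,x0,y0,x1,y1): return cv2.resize(ld(n)['color'][y0:y1,x0:x1,::-1],None,fx=6,fy=6,interpolation=cv2.INTER_CUBIC)
a=[g('scene0',225,225,285,275),g('scene0',290,115,350,165)];b=[g('top0',190,170,250,220),g('top0',355,175,415,225)]
cv2.imwrite('pics/c.png',np.vstack([np.hstack(a),np.hstack(b)])[:600])
E
```

```text
scene gr r [[360.3, 169.7, 356, 166, 9, 8, 55]]
scene gr y []
scene gr g [[352.2, 181.7, 348, 179, 9, 7, 43]]
scene L r [[249.3, 261.0, 247, 256, 6, 10, 17]]
scene L y [[238.0, 242.2, 233, 233, 11, 16, 38]]
scene L g []
scene R r [[306.0, 157.5, 305, 155, 3, 6, 10]]
scene R y [[305.8, 127.3, 303, 122, 7, 10, 25]]
scene R g []
top gr r [[401.0, 276.0, 396, 271, 11, 11, 100]]
top gr y []
top gr g [[377.0, 271.2, 372, 266, 11, 11, 94]]
top L r [[215.9, 198.7, 211, 198, 12, 2, 18]]
top L y [[198.1, 183.9, 196, 183, 6, 2, 7], [208.6, 184.6, 203, 183, 11, 3, 13]]
top L g []
top R r [[373.7, 209.9, 370, 209, 9, 2, 10]]
top R y [[381.6, 196.7, 380, 196, 5, 2, 7], [392.9, 197.9, 388, 197, 10, 2, 11]]
top R g []
```

View pics/c.png

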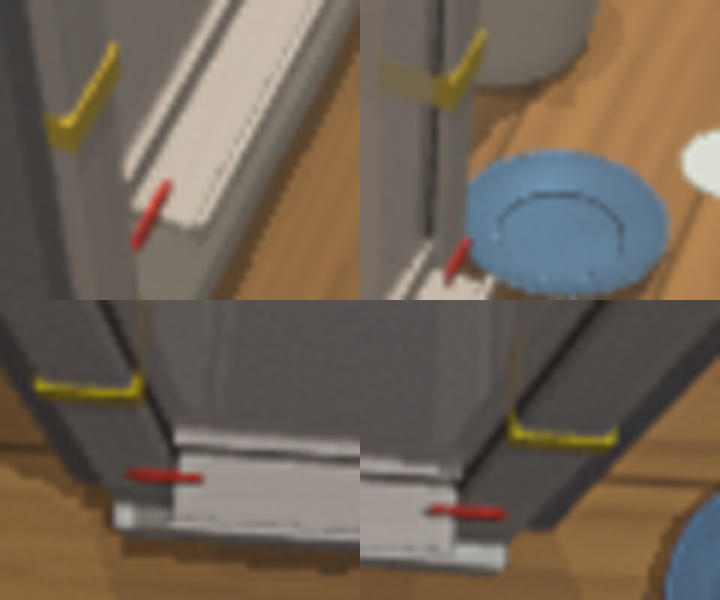

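The crop shows the tape corners and the pointers clearly on both posts. Triangulating them now.

```bash
python3 - <<'E'
from h import *
s=ld('scene0');t=ld('top0')
P=dict(LtapeOut=((236.3,247.3),(196.3,184.5)),LtapeIn=((244.5,234.3),(213.3,184.7)),RtapeIn=((304.0,131),(380.5,196.7)),RtapeOut=((310.8,122.6),(397.7,198.2)),
Lptr=((250.,260.7),(217,199)),Rptr=((306.5,158),(373,210)),green=((352.2,181.7),(377,271.2)),red=((360.3,169.7),(401,276)))
for k,(a,b) in P.items(): print(k,tri(ray(s,*a),ray(t,*b)))
# loose things near: approx base pos
for k,uv,z in (('tub',(323,292),60),('glue',(212,276),140),('brushL',(243,270),15),('brushR',(306,273),15),('tin',(155,271),120),('plug',(389,257),25),('cactus',(315,160),150)): print(k,onz(ray(t,*uv),z))
E
```

```text
LtapeOut (array([633.8, 208.9, 266.4]), [0.5, 0.5])
LtapeIn (array([634.3, 164.4, 264.5]), [2.3, 2.3])
RtapeIn (array([ 628.2, -274. ,  260.6]), [0.3, 0.3])
RtapeOut (array([ 623.4, -318.8,  263.1]), [2.7, 2.7])
Lptr (array([623.3, 167.2, 150.8]), [0.7, 0.7])
Rptr (array([ 614.6, -272.9,  150.4]), [1.1, 1.1])
green (array([ 452.3, -300.8,   70.3]), [0.3, 0.3])
red (array([ 441.8, -371.3,   67.4]), [0.7, 0.7])
tub [ 385.6 -147.4   60. ]
glue [408.6 165.8 140. ]
brushL [441.   90.9  15. ]
brushR [441.9 -97.8  15. ]
tin [415.4 329.2 120. ]
plug [ 501.4 -343.9   25. ]
cactus [ 753.4 -104.1  150. ]
```

```bash
python3 - <<'E'
from h import *
print([a for a in dir(ctrl) if a[0]!='_']); print([a for a in dir(order) if a[0]!='_'])
s=read_state(); print({k:np.round(v,3).tolist() for k,v in s.items()})
E
```

```text
['MotionError', 'pinch_z']
['finish_job']
{'clock': 0.15, 'qpos': [-1.37, 0.629, 0.038, 1.518, -0.027, 0.996, -0.02], 'qd': [0.0, -0.002, 0.0, -0.002, 0.002, 0.001, -0.001], 'tau': [0.002, -56.38, 1.227, -19.365, 0.011, 0.007, -0.0], 'eef_pos': [171.214, 626.533, 194.813], 'tool_rot': [-3.14, 0.0, 2.875], 'force': [-0.239, -0.044, -0.257], 'torque': [0.037, 0.052, -0.01], 'gripper_force': 0.0, 'width': 85.285}
```

>>> move_arm --targets "-1 0 -4 -1 0 0 0;-1 0 -4 -1 0 0 0;-1 0 -4 -1 0 0 0;-1 -1.5 -3.5 -1 0 0 0;-1 -1.5 -3.5 -1 0 0 0"

```text
clock: 0.57
eef_pos: [149.1, 433.8, 245.5]
tool_rot: [-3.141, -0.0, 2.877]
force: [-0.0, -0.4, 0.2]
width: 25.7
gripper_force: 0.0
```

>>> move_arm --targets "-1 -4 0 0 0 0 5;-1 -4 0 0 0 0 5;-1 -4 0 0 0 0 5;-1 -4 0 0 0 0 5;-1 -4 0 0 0 0 5"

```text
clock: 0.98
eef_pos: [331.4, 350.4, 245.6]
tool_rot: [3.141, -0.0, 2.435]
force: [0.5, 0.3, 0.4]
width: -0.1
gripper_force: 0.0
```

>>> move_arm --targets "-1 -4 0 0 0 0 5;-1 -4 0 0 0 0 5;-1 -4 0 0 0 0 5;-1 -4 0 0 0 0 5;-1 -4 0 0 0 0 5"

```text
clock: 1.4
eef_pos: [457.8, 196.9, 245.4]
tool_rot: [3.141, 0.0, 1.998]
force: [0.1, 0.3, 0.1]
width: 0.3
gripper_force: 0.0
```

>>> move_arm --targets "-1 -4 0 0 0 0 5;-1 -4 0 0 0 0 5;-1 -4 0 0 0 0 5;-1 -4 0 0 0 0 5;-1 -4 0 0 0 0 5"

```text
clock: 1.82
eef_pos: [507.5, 4.6, 245.4]
tool_rot: [3.141, 0.0, 1.562]
force: [0.8, -0.6, 0.1]
width: -0.4
gripper_force: 0.0
```

>>> move_arm --targets "-1 -3.9 -0.7 0 0 0 0;-1 -3.9 -0.7 0 0 0 0;-1 -3.9 -0.7 0 0 0 0;-1 -3.9 -0.7 0 0 0 0;-1 -3.8 -0.7 0.6 0 0 0"

```text
clock: 2.23
eef_pos: [470.8, -189.6, 240.2]
tool_rot: [3.14, 0.0, 1.566]
force: [0.6, -0.4, 0.2]
width: -0.0
gripper_force: 0.0
```

>>> move_arm --targets "-1 -3.6 -0.6 2 0 0 0;-1 -3.7 -0.6 3 0 0 0;-1 -2.8 -0.6 3 0 0 0;-1 0 0 0 0 0 0;-1 0 0 0 0 0 0"

```text
clock: 2.65
eef_pos: [450.9, -284.6, 161.8]
tool_rot: [-3.138, -0.001, 1.561]
force: [0.2, 0.2, 0.2]
width: -0.1
gripper_force: 0.0
```

```bash
python3 - <<'E'
from h import *
d=cam('wrist','w1'); t=cam('top','top1'); s=cam('scene','scene1')
st=read_state(); print(st['eef_pos'],st['qpos'],st['force'])
for c in 'gr':
  B=blobs(d,c,(0,0,560,420),40); print(c,B)
  for b in B: print(onz(ray(d,b[0],b[1]),68))
print('exp',proj(d,(452,-301,69)),proj(d,(442,-371,68)))
E
```

```text
[ 454.30217628 -282.28337642  164.06380141] [ 0.1849206   0.5461248   0.48054986  1.88423533 -0.34532328  0.79267911
  0.84818675] [-0.87053519 -0.37210368  0.06034216]
g [[280.6, 215.9, 265, 200, 32, 33, 855]]
[ 450.6 -301.5   68. ]
r [[520.1, 210.5, 507, 185, 28, 52, 888]]
[ 684.4 -298.1   68. ]
exp [282.1 215.7] [273.  279.2]
```

View pics/w1.png

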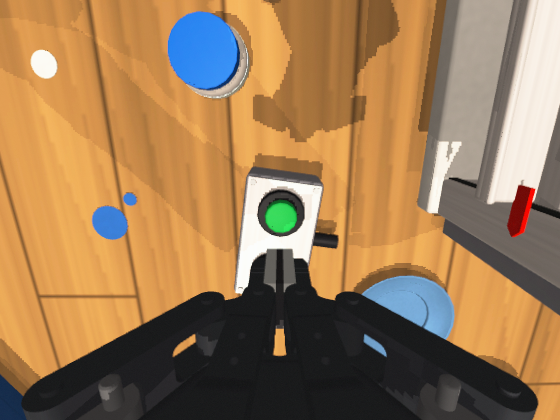

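Green button confirmed at (451,-301). Descending onto it.

>>> move_arm --targets "-1 -1.9 -0.3 2 0 0 0;-1 0 0 3 0 0 0;-1 0 0 2.5 0 0 0;-1 0 0 0.8 0 0 0;-1 0 0 0 0 0 0"

```text
clock: 3.22
eef_pos: [450.1, -300.3, 79.6]
tool_rot: [-3.14, -0.002, 1.568]
force: [-0.7, -0.4, 1.4]
width: 0.3
gripper_force: 0.0
```

>>> move_arm --targets "-1 0 0 0 0 0 0;-1 0 0 0.3 0 0 0;-1 0 0 0.3 0 0 0;-1 0 0 0.3 0 0 0;-1 0 0 0 0 0 0"

```text
clock: 3.63
eef_pos: [450.3, -302.3, 71.6]
tool_rot: [3.141, -0.0, 1.566]
force: [0.4, -0.7, 0.3]
width: 0.4
gripper_force: 0.0
```

>>> move_arm --targets "-1 0 0 0.3 0 0 0;-1 0 0 0.3 0 0 0;-1 0 0 0.2 0 0 0;-1 0 0 0.2 0 0 0;-1 0 0 0 0 0 0"

```text
clock: 4.05
eef_pos: [449.8, -302.3, 60.9]
tool_rot: [-3.141, -0.0, 1.566]
force: [-0.3, -0.2, -0.3]
width: 0.0
gripper_force: 0.0
```

>>> move_arm --targets "-1 0 0 0.2 0 0 0;-1 0 0 0.1 0 0 0;-1 0 0 0 0 0 0"

```text
clock: 4.3
eef_pos: [450.0, -302.4, 58.2]
tool_rot: [-3.141, -0.0, 1.566]
force: [-0.3, 0.4, -0.3]
width: 0.1
gripper_force: 0.0
```

```bash
python3 - <<'E'
from h import *
d=cam('scene','scene2'); st=read_state(); print(st['eef_pos'],st['force'])
s=cv2.resize(d['color'][140:215,310:410,::-1],None,fx=6,fy=6,interpolation=cv2.INTER_CUBIC); cv2.imwrite('pics/c2.png',s)
E
```

```text
[ 450.04451244 -302.38546892   58.3559351 ] [-0.31271238  0.19270004  0.61816183]
```

View pics/c2.png

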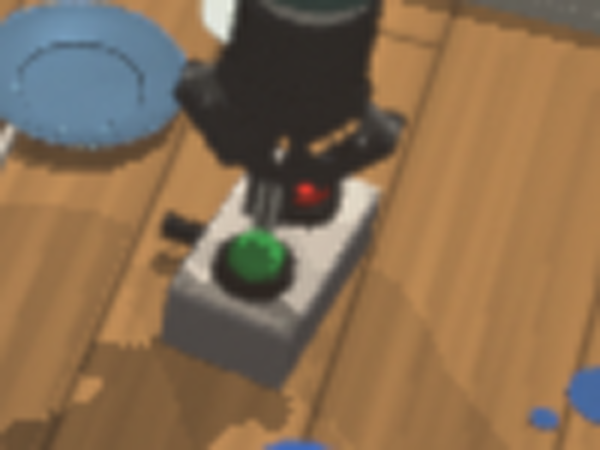

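```bash
python3 - <<'E'
from h import *
d=ld('scene2'); w=ld('w1')
print('tcp in scene2',proj(d,(450,-302.4,58.3)),'crop tip px ~',(310+262/6,140+228/6))
print('tcp in w1',proj(w,(454.3,-282.3,164)), proj(ld('top1'),(454.3,-282.3,164)))
print(blobs(d,'g',(335,155,380,205)),blobs(d,'r',(335,155,380,205)))
t=cam('top','top2'); print(blobs(t,'g',(360,255,420,295)),blobs(t,'r',(360,255,420,295)),proj(t,(450,-302.4,58.3)))
w2=cam('wrist','w2'); print(blobs(w2,'g',(0,0,560,420),40), proj(w2,(450,-302.4,58.3)))
for n,x in (('w1',w),('w2',w2)): print(n,ray(x,280,210)[0])
b=blobs(w2,'g',(0,0,560,420),40)
E
```

```text
tcp in scene2 [352.4 183.9] crop tip px ~ (353.6666666666667, 178.0)
tcp in w1 [286.  234.5] [376.2 267. ]
[[352.8, 181.6, 349, 179, 8, 6, 36]] [[360.9, 171.6, 359, 170, 5, 4, 13]]
[] [] [376.8 272.5]
[[282.1, 235.9, 257, 215, 51, 44, 1614]] [280.6 236.4]
w1 [ 451.61254615 -211.1542418   340.30621615]
w2 [ 449.73797737 -228.75477544  236.88867051]
```

View pics/w2.png

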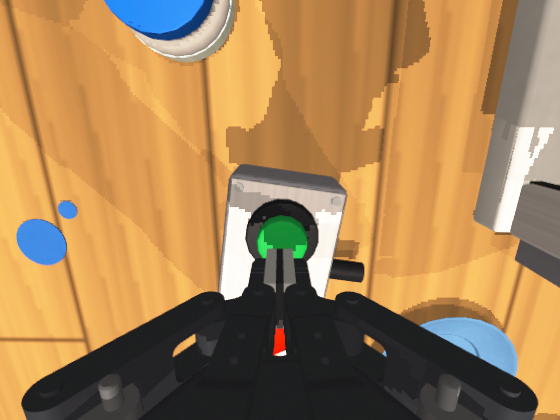

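```bash
python3 - <<'E'
from h import *
d=ld('scene2'); w=ld('w2'); w1=ld('w1')
print('tip',tri(ray(d,353.7,178),ray(w,281,250)))
print('tip w1 off',proj(w1,(454.3,-282.3,164)),'seen 281,250')
for z in (58,65,70,75,80): print(z,onz(ray(w,281,250),z),onz(ray(d,353.7,178),z))
print('green', tri(ray(w1,280.6,215.9),ray(ld('top0'),377,271.2),ray(ld('scene0'),352.2,181.7)),tri(ray(w,284,236),ray(d,352.8,181.6)))
print('green circle w2 black ring centre ~(283,238) radius 36px; at 50:',onz(ray(w,282,234),52),onz(ray(w,246,234),52),onz(ray(w,318,234),52))
E
```

```text
tip (array([ 449.4, -295.1,   95.2]), [0.7, 0.7])
tip w1 off [286.  234.5] seen 281,250
58 [ 450.2 -312.2   58. ] [ 453.4 -332.1   58. ]
65 [ 450.2 -309.    65. ] [ 452.5 -325.2   65. ]
70 [ 450.2 -306.6   70. ] [ 451.9 -320.2   70. ]
75 [ 450.2 -304.3   75. ] [ 451.2 -315.3   75. ]
80 [ 450.1 -302.    80. ] [ 450.6 -310.3   80. ]
green (array([ 451.7, -300.6,   70.8]), [1.1, 0.8, 0.3]) (array([ 450.6, -294.4,   77.8]), [1.4, 1.4])
green circle w2 black ring centre ~(283,238) radius 36px; at 50: [ 450.9 -303.2   52. ] [ 426.7 -303.1   52. ] [ 475.2 -303.4   52. ]
```

The visible fingertips stand roughly 20–30 mm above the reported TCP, so no contact has been made yet. I'll continue slowly, feeling for force.

>>> move_arm --targets "-1 0 0 0.3 0 0 0;-1 0 0 0.3 0 0 0;-1 0 0 0.2 0 0 0;-1 0 0 0 0 0 0"

```text
clock: 4.78
eef_pos: [449.7, -302.1, 49.9]
tool_rot: [-3.141, -0.001, 1.566]
force: [-1.1, -0.8, -0.1]
width: 0.3
gripper_force: 0.0
```

>>> move_arm --targets "-1 0 0 0.3 0 0 0;-1 0 0 0.2 0 0 0;-1 0 0 0.1 0 0 0;-1 0 0 0 0 0 0"

```text
clock: 5.12
eef_pos: [449.9, -302.3, 44.1]
tool_rot: [-3.141, -0.0, 1.566]
force: [0.0, 0.2, -0.2]
width: -0.1
gripper_force: 0.0
```

>>> move_arm --targets "-1 0 0 0.2 0 0 0;-1 0 0 0.2 0 0 0;-1 0 0 0 0 0 0"

```text
clock: 5.37
eef_pos: [450.0, -302.3, 40.1]
tool_rot: [-3.141, -0.0, 1.566]
force: [-0.2, -0.2, -0.2]
width: -0.1
gripper_force: 0.0
```

```bash
python3 - <<'E'
from h import *
d=cam('scene','scene3'); w=cam('wrist','w3')
a=cv2.resize(d['color'][150:210,325:385,::-1],(400,400),interpolation=cv2.INTER_CUBIC); b=cv2.resize(w['color'][170:310,210:350,::-1],(400,400),interpolation=cv2.INTER_CUBIC)
cv2.imwrite('pics/c3.png',np.hstack([a,b])); print(blobs(d,'g',(335,155,380,205)),blobs(w,'g',(0,0,560,420),40))
E
```

```text
[[353.2, 183.4, 350, 182, 7, 3, 11]] [[283.3, 242.5, 254, 225, 57, 41, 1307]]
```

View pics/c3.png

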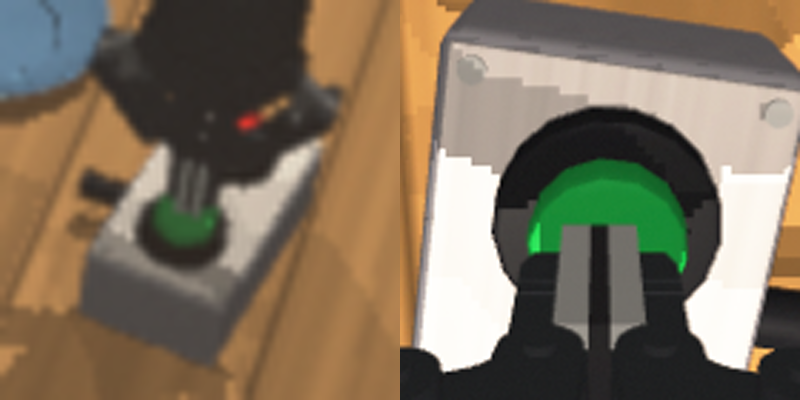

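>>> move_arm --targets "-1 0 0 0.2 0 0 0;-1 0 0 0.1 0 0 0;-1 0 0 0 0 0 0"

```text
clock: 5.72
eef_pos: [450.0, -302.3, 37.2]
tool_rot: [-3.141, -0.0, 1.566]
force: [-0.5, -0.0, -0.2]
width: 0.1
gripper_force: 0.0
```

>>> move_arm --targets "-1 0 0 0.2 0 0 0;-1 0 0 0.1 0 0 0;-1 0 0 0 0 0 0"

```text
clock: 5.97
eef_pos: [450.2, -302.6, 34.4]
tool_rot: [3.141, 0.0, 1.566]
force: [0.4, 0.2, 2.4]
width: -0.1
gripper_force: 1.2
```

Contact. Pressing in.

>>> move_arm --targets "-1 0 0 0.2 0 0 0;-1 0 0 0.2 0 0 0;-1 0 0 0.1 0 0 0;-1 0 0 0 0 0 0"

```text
clock: 6.3
eef_pos: [450.3, -302.6, 30.2]
tool_rot: [3.141, -0.0, 1.566]
force: [-1.5, 0.7, 9.7]
width: 0.1
gripper_force: 5.0
```

>>> move_arm --targets "-1 0 0 0.1 0 0 0;-1 0 0 0.1 0 0 0;-1 0 0 0 0 0 0"

```text
clock: 6.55
eef_pos: [450.4, -302.6, 29.9]
tool_rot: [3.14, -0.001, 1.565]
force: [-4.7, 4.2, 26.4]
width: 0.2
gripper_force: 13.1
```

Bottomed out with a hard stop after the soft travel, so the button is pressed. Next I'll retreat, and fit a simple kinematic model to plan the tool's forward orientation.

>>> move_arm --targets "-1 0 0 -0.5 0 0 0;-1 0 0 -2 0 0 0;-1 0 0 -4 0 0 0;-1 0 0 -4 0 0 0;-1 2.5 0 -3 0 0 0"

```text
clock: 6.97
eef_pos: [450.3, -283.3, 165.4]
tool_rot: [3.139, 0.007, 1.56]
force: [1.3, -0.3, 0.8]
width: 0.1
gripper_force: 0.0
```

```bash
cat >> h.py <<'E'
from scipy.spatial.transform import Rotation as Ro
def fk(q,sg,L):
    ax='zyzyzyz'; H,L1,L2,L3,o1,o2,o3=L; R=Ro.identity(); p=np.array([0,0,H],float); pts=[p.copy()]
    for i in range(7):
        R=R*Ro.from_euler(ax[i],sg[i]*q[i])
        off={2:[o1,0,L1],4:[o2,0,L2],6:[o3,0,L3]}.get(i)
        if off is not None: p=p+R.apply(off); pts.append(p.copy())
    return p,R,pts
E
python3 - <<'E'
from h import *
import itertools
from scipy.optimize import least_squares
s=read_state(); print(s['eef_pos'],s['qpos'],s['force'])
S=[([-1.37,.628,.038,1.517,-.027,.996,-.02],[171.344,627.024,195.513],[-3.14,0,2.875]),
([.1849206,.5461248,.48054986,1.88423533,-.34532328,.79267911,.84818675],[454.30,-282.28,164.06],[-3.139,-.001,1.564]),
(s['qpos'],s['eef_pos'],s['tool_rot'])]
pickle.dump(S,open('S.pkl','wb'))
best=[]
for sz in itertools.product((1,-1),repeat=4):
    sg=[sz[0],1,sz[1],1,sz[2],1,sz[3]]
    # orientation mismatch up to const tool rot: compare R_i^T across states
    C=[fk(q,sg,[0]*7)[1].inv()*Ro.from_euler('xyz',r) for q,p,r in S]
    e=sum((C[0].inv()*c).magnitude() for c in C)
    best.append((e,sg,C[0].as_euler('xyz').round(2)))
for e,sg,c in sorted(best,key=lambda b:b[0])[:3]:
    f=lambda L: np.concatenate([fk(q,sg,L)[0]-p for q,p,r in S]+[np.array(L[4:])*.02])
    r=least_squares(f,[350,350,350,200,0,0,0]); print(round(e,3),sg,c,r.x.round(1),r.cost)
E
```

```text
[ 450.32126637 -283.32581731  165.35822793] [ 0.17519013  0.5403773   0.49527477  1.89582324 -0.34776287  0.78449152
  0.84726854] [ 1.28655914 -0.25144196  0.78974606]
0.006 [-1, 1, -1, 1, -1, 1, -1] [ 0.   -0.    1.57] [ 177.5 -194.   521.7 -790.1  238.2  228.4 -257.3] 38.94840362153844
0.95 [-1, 1, 1, 1, 1, 1, 1] [0.  0.  1.7] [-1082.4  2309.3   127.7  1080.1  -766.2  -128.4   267. ] 147.1375121101256
1.309 [-1, 1, -1, 1, 1, 1, -1] [0.   0.04 1.6 ] [ 526.6  350.1  -85.8  750.5  175.6 -228.3 -249.5] 41.645722509952876
```

```bash
cat >> h.py <<'E'
L0=255
def mat(x,z):
    x=np.array(x,float);z=np.array(z,float);z/=np.linalg.norm(z);x-=z*(x@z);x/=np.linalg.norm(x);return Ro.from_matrix(np.c_[x,np.cross(z,x),z])
def plan(W,R1,deg=6.5,mm=35,n=None,show=15,wrist=True):
    s=read_state(); p=s['eef_pos']; R=Ro.from_euler('xyz',s['tool_rot']); print('at',p.round(1),s['qpos'].round(2),s['clock'])
    k=L0 if wrist else 0
    rv=(R.inv()*R1).as_rotvec(); w0=p-k*R.apply([0,0,1]); w1=np.array(W,float)
    T=lambda t:(R*Ro.from_rotvec(rv*t))
    X=lambda t:w0+(w1-w0)*t+k*T(t).apply([0,0,1])
    N=int(max(np.ceil(np.degrees(np.linalg.norm(rv))/deg),np.ceil(max(np.linalg.norm(X(t+.01)-X(t)) for t in np.linspace(0,.99,50))*100/mm),1))
    print('N',N,'turn',np.degrees(np.linalg.norm(rv)).round(1)); d=np.degrees(rv/N).round(1)
    out=[]
    for i in range(N):
        a=T(i/N).inv().apply(X((i+1)/N)-X(i/N))/10
        out.append('-1 %.1f %.1f %.1f %g %g %g'%(*a,*d))
    for i in range(0,min(N,show),5): print(';'.join(out[i:i+5]))
    print('mid',[(X(t).round(0).tolist(),T(t).apply([0,0,1]).round(2).tolist()) for t in (.33,.67,1)])
Rmid=mat((-.5,0,.87),(0,-1,0)); Rf=mat((0,0,1),(1,0,0))
E
python3 - <<'E'
from h import *
plan((370,-80,330),Rmid,show=25)
E
```

```text
at [ 450.3 -283.3  165.4] [ 0.18  0.54  0.5   1.9  -0.35  0.78  0.85] 6.9667
N 25 turn 159.5
-1 0.2 -2.3 0.3 4.4 -1.2 -4.5;-1 0.2 -2.2 0.3 4.4 -1.2 -4.5;-1 0.2 -2.1 0.3 4.4 -1.2 -4.5;-1 0.3 -2.0 0.3 4.4 -1.2 -4.5;-1 0.3 -1.9 0.2 4.4 -1.2 -4.5
-1 0.3 -1.8 0.2 4.4 -1.2 -4.5;-1 0.3 -1.7 0.2 4.4 -1.2 -4.5;-1 0.2 -1.6 0.2 4.4 -1.2 -4.5;-1 0.2 -1.5 0.1 4.4 -1.2 -4.5;-1 0.2 -1.5 0.1 4.4 -1.2 -4.5
-1 0.2 -1.4 -0.0 4.4 -1.2 -4.5;-1 0.1 -1.3 -0.1 4.4 -1.2 -4.5;-1 0.1 -1.3 -0.1 4.4 -1.2 -4.5;-1 0.0 -1.2 -0.2 4.4 -1.2 -4.5;-1 -0.0 -1.2 -0.3 4.4 -1.2 -4.5
-1 -0.1 -1.2 -0.3 4.4 -1.2 -4.5;-1 -0.2 -1.2 -0.4 4.4 -1.2 -4.5;-1 -0.2 -1.2 -0.5 4.4 -1.2 -4.5;-1 -0.3 -1.2 -0.5 4.4 -1.2 -4.5;-1 -0.4 -1.2 -0.6 4.4 -1.2 -4.5
-1 -0.5 -1.2 -0.7 4.4 -1.2 -4.5;-1 -0.5 -1.2 -0.7 4.4 -1.2 -4.5;-1 -0.6 -1.3 -0.8 4.4 -1.2 -4.5;-1 -0.6 -1.3 -0.8 4.4 -1.2 -4.5;-1 -0.7 -1.4 -0.9 4.4 -1.2 -4.5
mid [([296.0, -301.0, 187.0], [-0.5, -0.34, -0.8]), ([269.0, -350.0, 275.0], [-0.5, -0.8, -0.33]), ([370.0, -335.0, 330.0], [0.0, -1.0, 0.0])]
```

```bash
python3 - <<'E'
from h import *
plan((420,-180,440),mat((-.92,.38,0),(0,0,-1)),mm=25)
E
```

```text
at [ 450.3 -283.3  165.4] [ 0.18  0.54  0.5   1.9  -0.35  0.78  0.85] 6.9667
N 11 turn 68.2
-1 0.9 -0.3 -0.2 -0 0 -6.2;-1 1.0 -0.2 -0.2 -0 0 -6.2;-1 1.0 -0.1 -0.2 -0 0 -6.2;-1 1.0 0.0 -0.2 -0 0 -6.2;-1 1.0 0.1 -0.2 -0 0 -6.2
-1 1.0 0.2 -0.2 -0 0 -6.2;-1 0.9 0.3 -0.2 -0 0 -6.2;-1 0.9 0.4 -0.2 -0 0 -6.2;-1 0.8 0.5 -0.2 -0 0 -6.2;-1 0.8 0.6 -0.2 -0 0 -6.2
-1 0.7 0.7 -0.2 -0 0 -6.2
mid [([441.0, -249.0, 172.0], [0.0, -0.0, -1.0]), ([430.0, -214.0, 179.0], [0.0, -0.0, -1.0]), ([420.0, -180.0, 185.0], [0.0, -0.0, -1.0])]
```

>>> move_arm --targets "-1 1 -0.2 -0.2 0 0 -6.5;-1 1 -0.1 -0.2 0 0 -6.5;-1 1 0 -0.2 0 0 -6.5;-1 1 0.1 -0.2 0 0 -6.5;-1 1 0.2 -0.2 0 0 -6.5"

```text
clock: 7.38
eef_pos: [438.9, -227.5, 172.4]
tool_rot: [-3.141, -0.0, 2.139]
force: [0.7, -0.3, -0.5]
width: 0.4
gripper_force: 0.0
```

>>> move_arm --targets "-1 1 0.2 -0.2 0 0 -6.5;-1 0.9 0.3 -0.2 0 0 -6.5;-1 0.9 0.4 -0.2 0 0 -6.5;-1 0.8 0.5 -0.2 0 0 -6.5;-1 0.8 0.6 -0.2 0 0 -6.5"

```text
clock: 7.8
eef_pos: [421.5, -181.9, 182.3]
tool_rot: [-3.141, -0.0, 2.706]
force: [-0.3, 0.6, 0.0]
width: -0.2
gripper_force: 0.0
```

```bash
python3 - <<'E'
from h import *
plan((370,-100,340),Rmid,show=25)
E
```

```text
at [ 421.5 -181.9  182.3] [ 0.21  0.38  0.18  2.05 -0.1   0.72  1.59] 7.8
N 19 turn 117.2
-1 1.0 -1.9 0.4 4.9 1.5 -3.5;-1 1.0 -1.8 0.4 4.9 1.5 -3.5;-1 1.0 -1.8 0.4 4.9 1.5 -3.5;-1 0.9 -1.7 0.3 4.9 1.5 -3.5;-1 0.9 -1.7 0.3 4.9 1.5 -3.5
-1 0.9 -1.6 0.3 4.9 1.5 -3.5;-1 0.8 -1.6 0.2 4.9 1.5 -3.5;-1 0.8 -1.5 0.2 4.9 1.5 -3.5;-1 0.7 -1.5 0.1 4.9 1.5 -3.5;-1 0.7 -1.5 0.1 4.9 1.5 -3.5
-1 0.6 -1.5 0.0 4.9 1.5 -3.5;-1 0.6 -1.5 -0.1 4.9 1.5 -3.5;-1 0.5 -1.5 -0.1 4.9 1.5 -3.5;-1 0.5 -1.5 -0.2 4.9 1.5 -3.5;-1 0.5 -1.5 -0.2 4.9 1.5 -3.5
-1 0.4 -1.5 -0.3 4.9 1.5 -3.5;-1 0.4 -1.6 -0.4 4.9 1.5 -3.5;-1 0.4 -1.6 -0.4 4.9 1.5 -3.5;-1 0.3 -1.6 -0.5 4.9 1.5 -3.5
mid [([334.0, -270.0, 189.0], [-0.28, -0.45, -0.85]), ([317.0, -344.0, 257.0], [-0.28, -0.85, -0.45]), ([370.0, -355.0, 340.0], [0.0, -1.0, 0.0])]
```

>>> move_arm --targets "-1 1 -1.9 0.4 4.9 1.5 -3.5;-1 1 -1.8 0.4 4.9 1.5 -3.5;-1 1 -1.8 0.4 4.9 1.5 -3.5;-1 0.9 -1.7 0.3 4.9 1.5 -3.5;-1 0.9 -1.7 0.3 4.9 1.5 -3.5"

```text
clock: 8.22
eef_pos: [347.7, -252.4, 182.2]
tool_rot: [-2.733, -0.191, 2.974]
force: [0.0, 1.1, -1.0]
width: 0.1
gripper_force: 0.0
```

>>> move_arm --targets "-1 0.9 -1.6 0.3 4.9 1.5 -3.5;-1 0.8 -1.6 0.2 4.9 1.5 -3.5;-1 0.8 -1.5 0.2 4.9 1.5 -3.5;-1 0.7 -1.5 0.1 4.9 1.5 -3.5;-1 0.7 -1.5 0.1 4.9 1.5 -3.5"

```text
clock: 8.63
eef_pos: [315.0, -318.4, 224.0]
tool_rot: [-2.363, -0.469, -3.12]
force: [-0.2, -0.0, 0.1]
width: 0.3
gripper_force: 0.0
```

```bash
python3 - <<'E'
from h import *
from scipy.optimize import least_squares
S=pickle.load(open('S.pkl','rb')); s=read_state(); S.append((s['qpos'],s['eef_pos'],s['tool_rot'])); pickle.dump(S,open('S.pkl','wb'))
sg=[-1,1]*3+[-1]
f=lambda L: np.concatenate([fk(q,sg,L)[0]-p for q,p,r in S]+[np.array(L[4:])*.02,(np.array(L[:4])-[330,400,400,255])*.005])
r=least_squares(f,[350,350,350,200,0,0,0]); print(r.x.round(1),np.abs(f(r.x)[:12]).max())
plan((360,-80,300),Rmid,show=15)
E
```

```text
[470.9 430.7 421.3 283.3  92.   72.6  -8.1] 23.93519807741319
at [ 315.  -318.4  224. ] [-0.31  0.58  0.51  2.21  0.81  0.85  1.26] 8.6333
N 9 turn 55.0
-1 0.5 -1.0 0.2 4.8 1.6 -3.4;-1 0.4 -1.0 0.1 4.8 1.6 -3.4;-1 0.4 -1.0 -0.0 4.8 1.6 -3.4;-1 0.3 -1.0 -0.1 4.8 1.6 -3.4;-1 0.2 -1.0 -0.3 4.8 1.6 -3.4
-1 0.2 -1.1 -0.4 4.8 1.6 -3.4;-1 0.1 -1.1 -0.5 4.8 1.6 -3.4;-1 0.1 -1.2 -0.6 4.8 1.6 -3.4;-1 0.0 -1.3 -0.7 4.8 1.6 -3.4
mid [([315.0, -339.0, 248.0], [-0.26, -0.86, -0.43]), ([331.0, -345.0, 276.0], [-0.16, -0.97, -0.21]), ([360.0, -335.0, 300.0], [0.0, -1.0, 0.0])]
```

>>> move_arm --targets "-1 0.5 -1 0.2 4.8 1.6 -3.4;-1 0.4 -1 0.1 4.8 1.6 -3.4;-1 0.4 -1 0 4.8 1.6 -3.4;-1 0.3 -1 -0.1 4.8 1.6 -3.4;-1 0.2 -1 -0.3 4.8 1.6 -3.4"

```text
clock: 9.05
eef_pos: [324.1, -345.9, 265.7]
tool_rot: [-1.98, -0.791, -3.056]
force: [-0.4, -0.4, -0.5]
width: -0.2
gripper_force: 0.0
```

>>> move_arm --targets "-1 0.2 -1.1 -0.4 4.8 1.6 -3.4;-1 0.1 -1.1 -0.5 4.8 1.6 -3.4;-1 0.1 -1.2 -0.6 4.8 1.6 -3.4;-1 0 -1.3 -0.7 4.8 1.6 -3.4"

```text
clock: 9.38
eef_pos: [360.4, -334.3, 300.0]
tool_rot: [-1.561, -1.045, 3.126]
force: [-1.0, 0.6, 0.2]
width: -0.1
gripper_force: 0.0
```

```bash
python3 - <<'E'
from h import *
plan((320,0,200),Rf,show=30)
E
```

```text
at [ 360.4 -334.3  300. ] [-0.6   1.05  0.59  2.44  1.39  1.03  0.9 ] 9.3833
N 15 turn 94.2
-1 -1.2 -2.0 -0.7 5.9 -1.6 -1.6;-1 -1.2 -2.1 -0.7 5.9 -1.6 -1.6;-1 -1.2 -2.2 -0.8 5.9 -1.6 -1.6;-1 -1.3 -2.2 -0.8 5.9 -1.6 -1.6;-1 -1.3 -2.3 -0.8 5.9 -1.6 -1.6
-1 -1.3 -2.4 -0.8 5.9 -1.6 -1.6;-1 -1.3 -2.5 -0.8 5.9 -1.6 -1.6;-1 -1.3 -2.6 -0.8 5.9 -1.6 -1.6;-1 -1.4 -2.7 -0.8 5.9 -1.6 -1.6;-1 -1.4 -2.7 -0.7 5.9 -1.6 -1.6
-1 -1.4 -2.8 -0.7 5.9 -1.6 -1.6;-1 -1.4 -2.9 -0.7 5.9 -1.6 -1.6;-1 -1.4 -3.0 -0.6 5.9 -1.6 -1.6;-1 -1.4 -3.0 -0.6 5.9 -1.6 -1.6;-1 -1.4 -3.1 -0.5 5.9 -1.6 -1.6
mid [([472.0, -275.0, 292.0], [0.49, -0.87, 0.1]), ([555.0, -152.0, 258.0], [0.87, -0.49, 0.1]), ([575.0, -0.0, 200.0], [1.0, -0.0, 0.0])]
```

```bash
python3 - <<'E'
from h import *
from scipy.optimize import least_squares
S=pickle.load(open('S.pkl','rb')); s=read_state(); S.append((s['qpos'],s['eef_pos'],s['tool_rot'])); pickle.dump(S,open('S.pkl','wb'))
sg=[-1,1]*3+[-1]
# offset elbow (Franka/Kinova like): o1 after L1 elbow, -o1 after, o3 at wrist
g=lambda L: np.concatenate([fk(q,sg,L)[0]-p for q,p,r in S]+[np.array(L[4:])*.01])
r=least_squares(g,[350,350,350,250,0,0,0]); print(r.x.round(1),np.abs(g(r.x)[:15]).max())
plan((350,-20,160),Rf,show=30)
E
```

```text
[384.5 525.8 400.5 377.2  24.8   4.2  15.9] 27.671367530853132
at [ 360.4 -334.3  300. ] [-0.6   1.05  0.59  2.44  1.39  1.03  0.9 ] 9.3833
N 15 turn 94.2
-1 -1.5 -2.1 -0.5 5.9 -1.6 -1.6;-1 -1.5 -2.1 -0.6 5.9 -1.6 -1.6;-1 -1.5 -2.2 -0.6 5.9 -1.6 -1.6;-1 -1.6 -2.3 -0.6 5.9 -1.6 -1.6;-1 -1.6 -2.3 -0.6 5.9 -1.6 -1.6
-1 -1.6 -2.4 -0.6 5.9 -1.6 -1.6;-1 -1.6 -2.5 -0.6 5.9 -1.6 -1.6;-1 -1.6 -2.5 -0.6 5.9 -1.6 -1.6;-1 -1.7 -2.6 -0.6 5.9 -1.6 -1.6;-1 -1.7 -2.7 -0.5 5.9 -1.6 -1.6
-1 -1.7 -2.7 -0.5 5.9 -1.6 -1.6;-1 -1.7 -2.8 -0.5 5.9 -1.6 -1.6;-1 -1.7 -2.9 -0.4 5.9 -1.6 -1.6;-1 -1.7 -2.9 -0.4 5.9 -1.6 -1.6;-1 -1.7 -3.0 -0.3 5.9 -1.6 -1.6
mid [([482.0, -281.0, 278.0], [0.49, -0.87, 0.1]), ([575.0, -165.0, 231.0], [0.87, -0.49, 0.1]), ([605.0, -20.0, 160.0], [1.0, -0.0, 0.0])]
```

>>> move_arm --targets "-1 -1.5 -2.1 -0.5 5.9 -1.6 -1.6;-1 -1.5 -2.1 -0.6 5.9 -1.6 -1.6;-1 -1.5 -2.2 -0.6 5.9 -1.6 -1.6;-1 -1.6 -2.3 -0.6 5.9 -1.6 -1.6;-1 -1.6 -2.3 -0.6 5.9 -1.6 -1.6"

```text
clock: 9.8
eef_pos: [429.1, -319.5, 270.7]
tool_rot: [-1.373, -1.199, -3.084]
force: [0.4, -0.8, -1.6]
width: 0.4
gripper_force: 0.0
```

```bash
python3 - <<'E'
from h import *
plan((350,-10,170),Rf,show=30)
E
```

```text
at [ 429.1 -319.5  270.7] [-0.08  1.1  -0.22  2.47  1.51  1.84  0.79] 9.8
N 13 turn 77.9
-1 -1.2 -2.3 -0.7 5.7 -1.3 -1.2;-1 -1.2 -2.4 -0.7 5.7 -1.3 -1.2;-1 -1.2 -2.4 -0.7 5.7 -1.3 -1.2;-1 -1.2 -2.5 -0.7 5.7 -1.3 -1.2;-1 -1.2 -2.6 -0.7 5.7 -1.3 -1.2
-1 -1.2 -2.6 -0.6 5.7 -1.3 -1.2;-1 -1.2 -2.7 -0.6 5.7 -1.3 -1.2;-1 -1.3 -2.8 -0.6 5.7 -1.3 -1.2;-1 -1.3 -2.8 -0.5 5.7 -1.3 -1.2;-1 -1.3 -2.9 -0.5 5.7 -1.3 -1.2
-1 -1.3 -2.9 -0.4 5.7 -1.3 -1.2;-1 -1.3 -3.0 -0.4 5.7 -1.3 -1.2;-1 -1.3 -3.0 -0.3 5.7 -1.3 -1.2
mid [([522.0, -249.0, 252.0], [0.63, -0.77, 0.1]), ([587.0, -137.0, 217.0], [0.9, -0.42, 0.08]), ([605.0, -10.0, 170.0], [1.0, 0.0, 0.0])]
```

```bash
python3 - <<'E'
from h import *
R=Ro.from_euler('xyz',read_state()['tool_rot'])
plan((470,-315,190),R,mm=20,wrist=False)
E
```

```text
at [ 429.1 -319.5  270.7] [-0.08  1.1  -0.22  2.47  1.51  1.84  0.79] 9.8
N 5 turn 0.0
-1 -1.8 -0.2 -0.0 0 0 0;-1 -1.8 -0.2 -0.0 0 0 0;-1 -1.8 -0.2 -0.0 0 0 0;-1 -1.8 -0.2 -0.0 0 0 0;-1 -1.8 -0.2 -0.0 0 0 0
mid [([443.0, -318.0, 244.0], [0.24, -0.97, 0.07]), ([456.0, -316.0, 217.0], [0.24, -0.97, 0.07]), ([470.0, -315.0, 190.0], [0.24, -0.97, 0.07])]
```

>>> move_arm --targets "-1 -1.8 -0.2 0 0 0 0;-1 -1.8 -0.2 0 0 0 0;-1 -1.8 -0.2 0 0 0 0;-1 -1.8 -0.2 0 0 0 0;-1 -1.8 -0.2 0 0 0 0"

```text
clock: 10.22
eef_pos: [470.0, -316.1, 188.9]
tool_rot: [-1.374, -1.201, -3.086]
force: [0.1, 0.0, 0.1]
width: -0.0
gripper_force: 0.0
```

```bash
python3 - <<'E'
from h import *
plan((370,-20,150),Rf,show=30)
E
```

```text
at [ 470.  -316.1  188.9] [-0.08  1.25 -0.19  2.29  1.57  1.84  0.82] 10.2167
N 13 turn 78.0
-1 -0.7 -2.3 -0.6 5.7 -1.3 -1.1;-1 -0.7 -2.4 -0.6 5.7 -1.3 -1.1;-1 -0.7 -2.4 -0.6 5.7 -1.3 -1.1;-1 -0.7 -2.5 -0.6 5.7 -1.3 -1.1;-1 -0.7 -2.5 -0.6 5.7 -1.3 -1.1
-1 -0.7 -2.6 -0.6 5.7 -1.3 -1.1;-1 -0.7 -2.6 -0.6 5.7 -1.3 -1.1;-1 -0.7 -2.7 -0.6 5.7 -1.3 -1.1;-1 -0.8 -2.7 -0.6 5.7 -1.3 -1.1;-1 -0.8 -2.8 -0.6 5.7 -1.3 -1.1
-1 -0.8 -2.8 -0.5 5.7 -1.3 -1.1;-1 -0.8 -2.8 -0.5 5.7 -1.3 -1.1;-1 -0.8 -2.9 -0.5 5.7 -1.3 -1.1
mid [([556.0, -250.0, 190.0], [0.63, -0.77, 0.1]), ([614.0, -143.0, 177.0], [0.9, -0.42, 0.08]), ([625.0, -20.0, 150.0], [1.0, 0.0, 0.0])]
```

>>> move_arm --targets "-1 -0.7 -2.3 -0.7 5.7 -1.3 -1.1;-1 -0.7 -2.4 -0.7 5.7 -1.3 -1.1;-1 -0.7 -2.4 -0.8 5.7 -1.3 -1.1;-1 -0.7 -2.5 -0.8 5.7 -1.3 -1.1;-1 -0.7 -2.5 -0.8 5.7 -1.3 -1.1"

```text
clock: 10.63
eef_pos: [566.3, -227.2, 189.2]
tool_rot: [-1.116, -1.329, -2.829]
force: [0.7, -0.2, 0.7]
width: -0.2
gripper_force: 0.0
```

```bash
python3 - <<'E'
from h import *
plan((345,0,105),Rf,show=30)
E
```

```text
at [ 566.3 -227.2  189.2] [-0.27  1.38  0.02  2.45  1.9   1.94  0.7 ] 10.6333
N 8 turn 48.0
-1 -1.2 -2.3 -1.0 5.7 -1.3 -1.2;-1 -1.2 -2.4 -1.0 5.7 -1.3 -1.2;-1 -1.3 -2.5 -1.0 5.7 -1.3 -1.2;-1 -1.3 -2.6 -1.0 5.7 -1.3 -1.2;-1 -1.3 -2.7 -0.9 5.7 -1.3 -1.2
-1 -1.3 -2.8 -0.9 5.7 -1.3 -1.2;-1 -1.3 -2.9 -0.9 5.7 -1.3 -1.2;-1 -1.3 -3.0 -0.8 5.7 -1.3 -1.2
mid [([594.0, -160.0, 167.0], [0.85, -0.52, 0.09]), ([606.0, -81.0, 138.0], [0.96, -0.26, 0.05]), ([600.0, -0.0, 105.0], [1.0, -0.0, 0.0])]
```

```bash
cat >> h.py <<'E'
SG=[-1,1]*3+[-1]
def fk2(q,P):
    ax='zyzyzyz'; R=Ro.identity(); p=np.array([0,0,P[0]],float); k=1
    offs={1:P[1:4],3:P[4:7],5:P[7:10],0:[P[10],0,0],2:[P[11],0,0],4:[P[12],0,0]}
    for i in range(7):
        R=R*Ro.from_euler(ax[i],SG[i]*q[i])
        if i in offs: p=p+R.apply(offs[i])
    return p,R*Ro.from_euler('z',np.pi/2)
E
python3 - <<'E'
from h import *
from scipy.optimize import least_squares
S=pickle.load(open('S.pkl','rb')); s=read_state(); S.append((s['qpos'],s['eef_pos'],s['tool_rot']))
# extra state readings printed by plan()
S+=[([.21,.38,.18,2.05,-.1,.72,1.59],[421.5,-181.9,182.3],0),([-.08,1.1,-.22,2.47,1.51,1.84,.79],[429.1,-319.5,270.7],0),([-.08,1.25,-.19,2.29,1.57,1.84,.82],[470,-316.1,188.9],0)]
pickle.dump(S,open('S.pkl','wb'))
w=[2 if len(x)==3 and not isinstance(x[2],int) else .5 for x in S]
reg=np.array([0,.0,.03,0,0,.03,0,.0,.03,0,.05,.05,.05])
g=lambda P: np.concatenate([(fk2(q,P)[0]-p)*k for (q,p,r),k in zip(S,w)]+[reg*P])
P0=np.array([350,0,0,380,0,0,380,0,0,280,0,0,0.])
r=least_squares(g,P0); print(r.x.round(1)); print(np.array([fk2(q,r.x)[0]-p for q,p,_ in S]).round(1).tolist()); np.save('P.npy',r.x)
E
```

```text
[ 3.368e+02  1.800e+00 -9.500e+00  5.561e+02 -1.400e+00 -1.930e+01
  3.807e+02  1.500e+00  3.000e-01  3.863e+02  5.000e-01  6.000e-01
 -1.700e+00]
[[0.1, -0.1, -0.1], [-0.0, 0.0, 0.1], [0.0, 0.0, 0.1], [0.1, 0.0, -0.2], [-0.0, -0.1, 0.2], [0.0, 0.2, -0.1], [0.0, 0.9, 0.7], [-2.4, -2.5, 1.2], [1.2, 0.1, -0.5]]
```

```bash
cat >> h.py <<'E'
lo=np.array([-3.06,-.37,-1.25,.18,-1.1,.23,-2.94])+.03; hi=np.array([3.06,2.12,1.32,2.47,4.24,1.98,2.94])-.03
def ik(p,R,q0):
    from scipy.optimize import least_squares
    P=np.load('P.npy')
    def f(q):
        a,B=fk2(q,P); return np.r_[(a-p)/10,(B.inv()*R).as_rotvec()*20,1e-3*(q-q0)]
    r=least_squares(f,np.clip(q0,lo+.01,hi-.01),bounds=(lo,hi)); return r.x,np.abs(r.fun[:6]).max()
E
python3 - <<'E'
from h import *
q0=read_state()['qpos']; rng=np.random.default_rng(0)
def tool(el,yaw): 
    z=np.array([np.cos(el)*np.cos(yaw),np.cos(el)*np.sin(yaw),np.sin(el)]); return mat((0,0,1),z)
for el in (-20,-10,0,10,20):
  for yaw in (-40,-20,0,20,40):
    R=tool(np.radians(el),np.radians(yaw)); z=R.apply([0,0,1]); res=[]
    for zt in (112,235):
        tip=np.array([610,-40,zt]); p=tip+34*z
        b=min((ik(p,R,s) for s in [q0]+[rng.uniform(lo,hi) for _ in range(6)]),key=lambda t:t[1]); res.append((round(b[1],2),b[0].round(2).tolist()))
    print(el,yaw,res[0],res[1][0])
E
```

```text
-20 -40 (np.float64(0.0), [-0.39, 1.08, -0.18, 2.32, 1.98, 1.47, 1.4]) 0.0
-20 -20 (np.float64(1.81), [0.05, 1.24, -0.66, 2.44, 2.35, 1.95, 1.77]) 2.05
-20 0 (np.float64(3.4), [1.01, 1.57, -1.16, 2.44, 3.19, 1.22, 2.91]) 3.85
-20 20 (np.float64(0.34), [1.11, 1.47, -1.09, 2.44, 3.29, 0.93, 2.91]) 0.94
-20 40 (np.float64(0.0), [1.08, 1.22, -0.79, 2.21, 4.21, 0.56, 2.04]) 0.0
-10 -40 (np.float64(0.0), [-0.45, 1.22, -0.14, 2.29, 1.93, 1.65, 1.29]) 0.0
-10 -20 (np.float64(1.14), [-0.34, 1.34, -0.1, 2.44, 2.29, 1.95, 1.18]) 3.15
-10 0 (np.float64(2.4), [0.87, 1.79, -0.91, 2.44, 3.72, 1.67, 2.91]) 5.46
-10 20 (np.float64(4.6), [-0.7, 2.09, 1.09, 2.44, 2.48, 1.95, -0.07]) 1.43
-10 40 (np.float64(0.0), [1.29, 1.56, -1.08, 2.17, 4.21, 0.32, 2.29]) 0.0
0 -40 (np.float64(0.0), [-0.49, 1.35, -0.1, 2.22, 1.87, 1.8, 1.2]) 0.0
0 -20 (np.float64(0.0), [-0.72, 1.59, 0.41, 2.44, 2.18, 1.72, 0.63]) 2.45
0 0 (np.float64(0.73), [0.8, 1.82, -0.83, 2.44, 3.86, 1.82, 2.91]) 3.98
0 20 (np.float64(0.0), [1.08, 1.64, -0.8, 2.36, 4.0, 1.17, 2.64]) 0.89
0 40 (np.float64(0.9), [1.38, 1.8, -1.18, 2.16, 4.21, 0.26, 2.46]) 0.38
10 -40 (np.float64(0.0), [-0.51, 1.46, -0.06, 2.13, 1.8, 1.93, 1.14]) 0.0
10 -20 (np.float64(0.0), [-0.61, 1.64, 0.27, 2.32, 2.02, 1.95, 0.7]) 1.01
10 0 (np.float64(0.0), [-0.71, 2.03, 0.76, 2.38, 2.1, 1.95, 0.07]) 2.23
10 20 (np.float64(0.0), [0.59, 1.54, -0.2, 2.26, 4.2, 1.95, 2.25]) 0.0
10 40 (np.float64(0.0), [1.43, 1.96, -1.19, 2.02, -1.07, 0.32, 1.59]) 2.5
20 -40 (np.float64(0.0), [-0.58, 1.58, 0.07, 2.01, 1.7, 1.95, 1.09]) 0.0
20 -20 (np.float64(0.0), [-0.66, 1.75, 0.33, 2.19, 1.86, 1.95, 0.66]) 0.0
20 0 (np.float64(0.0), [-0.76, 2.09, 0.73, 2.24, 1.9, 1.87, 0.12]) 0.23
20 20 (np.float64(1.91), [0.63, 1.61, -0.32, 2.23, 4.21, 1.95, 2.34]) 0.0
20 40 (np.float64(0.0), [1.43, 2.09, -1.2, 1.91, -0.8, 0.49, 1.41]) 1.7
```

```bash
cat >> h.py <<'E'
def tool(el,yaw):
    el,yaw=np.radians([el,yaw]); z=np.array([np.cos(el)*np.cos(yaw),np.cos(el)*np.sin(yaw),np.sin(el)]); return mat((0,0,1),z)
E
python3 - <<'E'
from h import *
q0=read_state()['qpos']; rng=np.random.default_rng(0); P=np.load('P.npy')
for y in (-170,-215):
 for el in (0,8):
  for yaw in (-20,-27,-34):
    R=tool(el,yaw); z=R.apply([0,0,1]); q=q0;o=[]
    for x,zt in ((560,112),(606,112),(606,170),(606,235)):
        p=np.array([x,y,zt])+34*z
        q,e=min((ik(p,R,s) for s in [q,q0]+[rng.uniform(lo,hi) for _ in range(3)]),key=lambda t:t[1]+.01*np.abs(t[0]-q).max()); o.append((round(float(e),2)))
        if zt==112 and x==606: qq=q.round(2).tolist()
    print(y,el,yaw,o,qq)
E
```

```text
-170 0 -20 [1.85, 0.42, 2.05, 3.25] [-0.41, 1.71, 0.56, 2.44, 2.36, 1.95, 0.48]
-170 0 -27 [1.39, 0.0, 1.13, 2.36] [-0.41, 1.59, 0.42, 2.44, 2.31, 1.86, 0.65]
-170 0 -34 [0.52, 0.0, 0.32, 1.46] [-0.34, 1.47, 0.2, 2.38, 2.2, 1.85, 0.88]
-170 8 -20 [0.23, 0.0, 0.56, 2.12] [-0.52, 1.85, 0.64, 2.37, 2.18, 1.85, 0.32]
-170 8 -27 [0.0, 0.0, 0.05, 1.37] [-0.47, 1.7, 0.45, 2.35, 2.13, 1.85, 0.56]
-170 8 -34 [0.0, 0.0, 0.0, 0.49] [-0.41, 1.58, 0.28, 2.3, 2.06, 1.86, 0.78]
-215 0 -20 [1.18, 0.0, 1.19, 2.76] [0.99, 1.79, -0.92, 2.42, 3.7, 1.91, 2.89]
-215 0 -27 [1.34, 0.0, 1.14, 2.07] [-0.37, 1.65, 0.56, 2.43, 2.38, 1.85, 0.53]
-215 0 -34 [0.63, 0.0, 0.34, 1.51] [-0.29, 1.51, 0.32, 2.39, 2.29, 1.84, 0.81]
-215 8 -20 [0.0, 0.0, 0.16, 1.37] [-0.45, 1.92, 0.75, 2.35, 2.22, 1.84, 0.22]
-215 8 -27 [0.0, 0.0, 0.0, 1.39] [-0.41, 1.76, 0.56, 2.34, 2.19, 1.84, 0.47]
-215 8 -34 [0.0, 0.0, 0.0, 0.52] [-0.36, 1.62, 0.37, 2.3, 2.14, 1.85, 0.71]
```

```bash
cat >> h.py <<'E'
def links(q):
    P=np.load('P.npy'); R=Ro.identity(); p=np.array([0,0,P[0]],float); pts=[p]
    offs={1:P[1:4],3:P[4:7],5:P[7:10]}
    for i in range(7):
        R=R*Ro.from_euler('zyzyzyz'[i],SG[i]*q[i])
        if i in offs: p=p+R.apply(offs[i]); pts.append(p)
    return pts
def gd(q,pt):
    a=links(q); s,e=a[1],a[2]; t=np.clip((pt-s)@(e-s)/((e-s)@(e-s)),0,1); return np.linalg.norm(s+t*(e-s)-pt)
E
python3 - <<'E'
from h import *
q0=read_state()['qpos']
for y in (-60,-110,-160):
  for yaw in (-36,-40):
   for el in (0,5):
    q=q0;o=[];m=[]
    for x,zt,e in ((560,112,el),(604,112,el),(604,140,el+1),(604,170,el+3),(604,200,el+5),(604,235,el+8)):
        R=tool(e,yaw); z=R.apply([0,0,1]); p=np.array([x,y,zt])+34*z
        q,er=ik(p,R,q); o.append(round(float(er),2)); m.append(round(float(np.minimum(q-lo,hi-q).min()),2))
        if zt==112 and x==604: qq=q.round(2).tolist(); w=links(q)[2].round(0).tolist(); g=round(gd(q,np.array([408,166,140])))
    print(y,yaw,el,o,m,qq,w,g)
E
```

```text
-60 -36 0 [0.0, 0.0, 0.0, 0.0, 0.0, 0.0] [0.04, 0.11, 0.1, 0.09, 0.07, 0.05] [-0.47, 1.39, -0.05, 2.3, 1.95, 1.84, 1.09] [319.0, 145.0, 111.0] 65
-60 -36 5 [0.0, 0.0, 0.0, 0.0, 0.0, 0.0] [0.0, 0.06, 0.05, 0.04, 0.03, 0.0] [-0.49, 1.45, -0.01, 2.26, 1.91, 1.89, 1.05] [321.0, 144.0, 80.0] 50
-60 -40 0 [0.0, 0.0, 0.0, 0.0, 0.0, 0.0] [0.08, 0.13, 0.13, 0.11, 0.1, 0.07] [-0.46, 1.36, -0.09, 2.25, 1.89, 1.82, 1.16] [335.0, 165.0, 111.0] 55
-60 -40 5 [0.0, 0.0, 0.0, 0.0, 0.0, 0.0] [0.01, 0.07, 0.06, 0.05, 0.03, 0.01] [-0.48, 1.42, -0.07, 2.21, 1.85, 1.88, 1.12] [336.0, 164.0, 80.0] 43
-110 -36 0 [0.0, 0.0, 0.0, 0.0, 0.0, 0.0] [0.01, 0.1, 0.07, 0.04, 0.02, 0.01] [-0.4, 1.41, 0.03, 2.34, 2.05, 1.85, 1.02] [319.0, 95.0, 111.0] 77
-110 -36 5 [0.0, 0.0, 0.0, 0.0, 0.0, 0.0] [0.0, 0.07, 0.07, 0.05, 0.04, 0.02] [-0.44, 1.48, 0.08, 2.29, 1.98, 1.88, 0.96] [320.0, 94.0, 80.0] 55
-110 -40 0 [0.0, 0.0, 0.0, 0.0, 0.0, 0.0] [0.05, 0.13, 0.11, 0.09, 0.07, 0.06] [-0.4, 1.38, -0.01, 2.3, 1.98, 1.82, 1.09] [334.0, 115.0, 111.0] 63
-110 -40 5 [0.0, 0.0, 0.0, 0.0, 0.0, 0.0] [0.01, 0.07, 0.07, 0.05, 0.04, 0.02] [-0.41, 1.45, 0.0, 2.25, 1.93, 1.88, 1.05] [336.0, 114.0, 80.0] 45
-160 -36 0 [0.23, 0.0, 0.0, 0.0, 0.04, 0.27] [0.0, 0.07, 0.04, 0.02, 0.0, 0.0] [-0.33, 1.44, 0.12, 2.37, 2.15, 1.86, 0.95] [319.0, 45.0, 111.0] 105
-160 -36 5 [0.0, 0.0, 0.0, 0.0, 0.0, 0.0] [0.0, 0.09, 0.08, 0.06, 0.04, 0.02] [-0.39, 1.51, 0.18, 2.32, 2.07, 1.86, 0.88] [320.0, 44.0, 80.0] 80
-160 -40 0 [0.0, 0.0, 0.0, 0.0, 0.0, 0.0] [0.02, 0.11, 0.08, 0.06, 0.04, 0.02] [-0.33, 1.41, 0.07, 2.33, 2.07, 1.82, 1.02] [334.0, 65.0, 111.0] 94
-160 -40 5 [0.0, 0.0, 0.0, 0.0, 0.0, 0.0] [0.0, 0.08, 0.07, 0.06, 0.05, 0.03] [-0.35, 1.47, 0.09, 2.28, 2.01, 1.87, 0.98] [335.0, 64.0, 80.0] 77
```

```bash
python3 - <<'E'
from h import *
R=tool(0,-40); plan(np.array([558,-160,112])+34*R.apply([0,0,1]),R,deg=5,mm=20,wrist=False)
s=read_state(); Rc=Ro.from_euler('xyz',s['tool_rot']); print(Rc.as_matrix().round(2).tolist())
E
```

```text
at [ 566.3 -227.2  189.2] [-0.27  1.38  0.02  2.45  1.9   1.94  0.7 ] 10.6333
N 5 turn 15.1
-1 -1.6 -0.5 -0.6 1.2 -1.3 -2.4;-1 -1.6 -0.6 -0.5 1.2 -1.3 -2.4;-1 -1.6 -0.7 -0.5 1.2 -1.3 -2.4;-1 -1.6 -0.8 -0.4 1.2 -1.3 -2.4;-1 -1.6 -0.8 -0.4 1.2 -1.3 -2.4
mid [([572.0, -212.0, 164.0], [0.71, -0.7, 0.07]), ([578.0, -197.0, 137.0], [0.74, -0.67, 0.04]), ([584.0, -182.0, 112.0], [0.77, -0.64, -0.0])]
[[-0.23, -0.7, 0.68], [-0.07, -0.69, -0.72], [0.97, -0.22, 0.11]]
```

>>> move_arm --targets "-1 -1.6 -0.5 -0.6 1.2 -1.3 -2.4;-1 -1.6 -0.6 -0.5 1.2 -1.3 -2.4;-1 -1.6 -0.7 -0.5 1.2 -1.3 -2.4;-1 -1.6 -0.8 -0.4 1.2 -1.3 -2.4;-1 -1.6 -0.8 -0.4 1.2 -1.3 -2.4"

```text
clock: 11.05
eef_pos: [583.1, -182.6, 111.9]
tool_rot: [-0.107, -1.567, 2.546]
force: [0.3, 0.0, -0.2]
width: -0.2
gripper_force: 0.0
```

```bash
python3 - <<'E'
from h import *
R=tool(0,-40); plan(np.array([558,-160,112])+34*R.apply([0,0,1]),R,deg=5,mm=15,wrist=False)
t=cam('top','top4'); d=cam('scene','scene4'); w=cam('wrist','w4'); c=read_state(); print(c['tool_rot'],c['force'])
X=c['eef_pos']; z=Ro.from_euler('xyz',c['tool_rot']).apply([0,0,1]); print('tip',X-34*z,[proj(k,X-34*z) for k in (d,t,w)])
a=cv2.resize(d['color'][110:260,230:430,::-1],(400,300),interpolation=cv2.INTER_CUBIC); b=cv2.resize(t['color'][170:320,230:430,::-1],(400,300),interpolation=cv2.INTER_CUBIC)
e=cv2.resize(w['color'][:,:,::-1],(400,300))
cv2.imwrite('pics/c4.png',np.vstack([np.hstack([a,b]),np.hstack([e,e*0])]))
E
```

```text
at [ 583.1 -182.6  111.9] [-0.34  1.48  0.02  2.42  1.99  1.92  0.88] 11.05
N 1 turn 0.3
-1 0.0 -0.1 0.0 0.2 -0.2 -0
mid [([583.0, -182.0, 112.0], [0.76, -0.64, 0.0]), ([584.0, -182.0, 112.0], [0.77, -0.64, 0.0]), ([584.0, -182.0, 112.0], [0.77, -0.64, 0.0])]
[-0.48465627 -1.56457165  2.92344596] [-0.05972747 -0.4087469  -0.1475498 ]
tip [ 556.89682802 -160.92811607  112.57762502] [array([311. , 193.2]), array([331.3, 230.8]), array([278. , 259.7])]
```

View pics/c4.png

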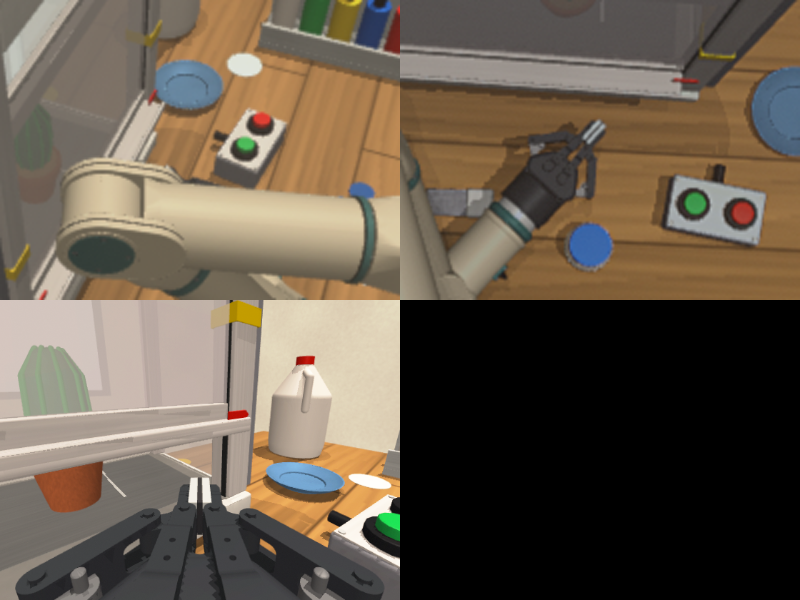

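The tip sits where predicted in the top view, which confirms the 34 mm offset. The path under the lip is clear, so I'm moving in under it.

>>> move_arm --targets "-1 0 -1 1.2 0 0 0;-1 0 -1 1.2 0 0 0;-1 0 -1 1.2 0 0 0;-1 0 0 0 0 0 0"

```text
clock: 11.53
eef_pos: [631.6, -184.1, 116.0]
tool_rot: [-0.618, -1.558, 3.056]
force: [-0.0, 0.3, 1.1]
width: 0.3
gripper_force: 0.0
```

>>> move_arm --targets "-1 0.3 0 0 0 0 0;-1 0.3 0 0 0 0 0;-1 0.2 0 0 0 0 0;-1 0 0 0 0 0 0"

```text
clock: 11.87
eef_pos: [629.1, -183.6, 122.2]
tool_rot: [-0.254, -1.565, 2.692]
force: [-0.6, 1.4, 0.1]
width: -0.0
gripper_force: 0.0
```

```bash
python3 - <<'E'
from h import *
w=ld('w4'); print('w4 y',blobs(w,'y',(250,0,560,420),10),'r',blobs(w,'r',(250,100,420,220),6))
w=cam('wrist','w5');t=cam('top','top5');d=cam('scene','scene5')
print('w5 y',blobs(w,'y',(250,0,560,420),10),'r',blobs(w,'r',(250,100,420,220),6))
for n,k,r in (('top',t,(360,180,410,220)),('scene',d,(295,110,320,175))): print(n,blobs(k,'y',r),blobs(k,'r',r))
print(read_state()['qpos'].round(2))
E
```

```text
w4 y [[342.9, 18.8, 321, 1, 46, 38, 1225]] r [[332.0, 159.9, 319, 154, 29, 14, 303]]
w5 y [[390.0, 19.9, 367, 0, 48, 42, 1485]] r [[376.2, 181.7, 363, 173, 29, 19, 418]]
top [[381.6, 196.7, 380, 196, 5, 2, 7], [392.9, 197.9, 388, 197, 10, 2, 11]] [[373.5, 209.8, 370, 209, 9, 2, 11]]
scene [[305.8, 127.7, 303, 122, 7, 11, 28]] [[306.0, 157.5, 305, 155, 3, 6, 10]]
[-0.32  1.39  0.06  2.34  2.07  1.83  1.03]
```

```bash
python3 - <<'E'
from h import *
t,s,w4,w5=[ld(x) for x in ('top0','scene0','w4','w5')]
print('tape',tri(ray(t,389.1,197.5),ray(s,307.4,126.8),ray(w4,343,18.9)),tri(ray(t,389.1,197.5),ray(w4,343,18.9)),tri(ray(s,307.4,126.8),ray(w4,343,18.9)))
print('ptr',tri(ray(t,373.5,209.9),ray(s,306,157.5),ray(w4,332,159.9),ray(w5,376.2,181.7)),tri(ray(t,373.5,209.9),ray(w4,332,159.9)),tri(ray(t,373.5,209.9),ray(w5,376.2,181.7)))
E
```

```text
tape (array([ 625.3, -293.3,  266.2]), [2.3, 2.6, 2.2]) (array([ 626.9, -294.3,  267.6]), [1.4, 1.4]) (array([ 623.4, -289.5,  266.5]), [1.2, 1.2])
ptr (array([ 616.1, -274.2,  150.4]), [0.1, 0.3, 0.7, 0.7]) (array([ 616.2, -274. ,  150.9]), [0.3, 0.3]) (array([ 616.1, -274.4,  149.6]), [0.1, 0.1])
```

>>> move_arm --targets "-1 0.2 0 0 0 0 0;-1 0.2 0 0 0 0 0;-1 0 0 0 0 0 0"

```text
clock: 12.27
eef_pos: [629.6, -183.3, 125.3]
tool_rot: [-0.514, -1.566, 2.952]
force: [0.9, -0.9, -1.8]
width: 0.1
gripper_force: 1.1
```

>>> move_arm --targets "-1 0.2 0 0 0 0.3 0;-1 0.3 0 0 0 0.3 0;-1 0.3 0 0 0 0.3 0;-1 0.3 0 0 0 0.3 0;-1 0.3 0 0 0 0.3 0"

```text
clock: 12.68
eef_pos: [629.6, -183.4, 140.0]
tool_rot: [-0.074, -1.538, 2.513]
force: [2.3, -2.4, -3.5]
width: -0.1
gripper_force: 1.9
```

>>> move_arm --targets "-1 0.3 0 0 0 0.3 0;-1 0.3 0 0 0 0.3 0;-1 0.3 0 0 0 0.3 0;-1 0.3 0 0 0 0.3 0;-1 0.3 0 0 0 0.3 0"

```text
clock: 13.1
eef_pos: [629.0, -182.9, 155.1]
tool_rot: [-0.04, -1.512, 2.478]
force: [2.4, -2.2, -2.9]
width: -0.0
gripper_force: 1.9
```

```bash
cat > m.py <<'E'
from h import *
t,d,w=cam('top'),cam('scene'),cam('wrist'); c=read_state()
X=c['eef_pos']; R=Ro.from_euler('xyz',c['tool_rot']); z=R.apply([0,0,1]); print('tip',(X-34*z).round(1),'el',np.degrees(np.arcsin(z[2])).round(1),c['qpos'].round(2),c['force'].round(1),c['clock'])
T=blobs(t,'r',(355,170,410,225)); D=blobs(d,'r',(290,100,325,175)); Wr=blobs(w,'r',(250,0,480,260),30)
print(T,D,Wr,'tape',blobs(w,'y',(250,0,560,300),30))
if T and D: print('TD',tri(ray(t,T[0][0]-.1,T[0][1]),ray(d,*D[0][:2])))
for b in Wr[:2]:
    if T: print('TW',tri(ray(t,*T[0][:2]),ray(w,*b[:2])))
E
python3 m.py
```

```text
tip [ 603.1 -160.9  153.6] el 3.4 [-0.33  1.36  0.07  2.36  2.04  1.86  1.02] [ 1.1 -0.8 -0.9] 13.25
[[374.2, 207.6, 369, 207, 12, 2, 15]] [[306.0, 151.0, 305, 149, 3, 5, 7]] [[445.5, 121.1, 432, 116, 28, 12, 291], [375.2, 189.9, 362, 181, 29, 19, 406]] tape [[383.1, 76.4, 361, 60, 45, 34, 1200]]
TD (array([ 615.8, -270.4,  183. ]), [0.3, 0.3])
TW (array([ 586.8, -268.9,  232.6]), [18.7, 18.7])
TW (array([ 615.6, -271.8,  179.2]), [0.9, 0.9])
```

>>> move_arm --targets "-1 0.3 0 0 0 0.3 0;-1 0.3 0 0 0 0.3 0;-1 0.3 0 0 0 0.3 0;-1 0.3 0 0 0 0.3 0;-1 0.3 0 0 0 0.3 0"

```text
clock: 13.67
eef_pos: [628.2, -182.2, 169.9]
tool_rot: [-0.028, -1.486, 2.467]
force: [2.1, -2.1, -3.6]
width: -0.1
gripper_force: 1.9
```

>>> move_arm --targets "-1 0.3 0 0 0 0.3 0;-1 0.3 0 0 0 0.3 0;-1 0.3 0 0 0 0.3 0;-1 0.3 0 0 0 0.3 0;-1 0.3 0 0 0 0.3 0"

```text
clock: 14.08
eef_pos: [627.1, -181.4, 185.0]
tool_rot: [-0.021, -1.46, 2.46]
force: [2.2, -2.7, -4.5]
width: -0.1
gripper_force: 1.9
```

>>> move_arm --targets "-1 0.3 0 0.1 0 0.3 0;-1 0.3 0 0 0 0.3 0;-1 0.3 0 0.1 0 0.3 0;-1 0.3 0 0 0 0.3 0;-1 0.3 0 0.1 0 0.3 0"

```text
clock: 14.5
eef_pos: [627.9, -181.9, 200.1]
tool_rot: [-0.015, -1.434, 2.454]
force: [-2.4, 1.7, -3.5]
width: 0.0
gripper_force: 1.9
```

```bash
python3 m.py
```

```text
tip [ 602.3 -160.3  196. ] el 7.9 [-0.35  1.33  0.11  2.37  2.01  1.89  1.01] [-1.2  1.1 -1.3] 14.65
[[377.4, 204.4, 371, 204, 13, 2, 20]] [[307.1, 141.2, 306, 138, 3, 7, 11]] [[439.3, 162.5, 427, 158, 26, 11, 254], [373.5, 196.8, 361, 190, 28, 16, 334]] tape [[376.0, 142.6, 356, 130, 42, 26, 978]]
TD (array([ 615.3, -272.1,  224.2]), [0.3, 0.3])
TW (array([ 589.4, -274.5,  252.5]), [20.8, 20.8])
TW (array([ 615.8, -273. ,  221.9]), [0.4, 0.4])
```

```bash
cat >> m.py <<'E'
def onx(r,x): o,v=r; return (o+v*(x-o[0])/v[0]).round(1)
Y=blobs(w,'y',(250,0,560,300),30)[0]; b=[k for k in Wr if k[0]<410][0]
for x in (624,626,628): print('tape at x',x,onx(ray(w,*Y[:2]),x))
print('ptr at 616',onx(ray(w,*b[:2]),616))
print('tape tri',tri(ray(ld('top0'),389.1,197.5),ray(w,*Y[:2])),tri(ray(ld('scene0'),307.4,126.8),ray(w,*Y[:2])))
cv2.imwrite('pics/m.png',cv2.resize(w['color'][60:260,280:480,::-1],None,fx=3,fy=3,interpolation=cv2.INTER_CUBIC))
E
python3 m.py | tail -5
```

```text
tape at x 624 [ 624.  -286.9  265.7]
tape at x 626 [ 626.  -290.2  265.9]
tape at x 628 [ 628.  -293.4  266.1]
ptr at 616 [ 616.  -274.1  221.7]
tape tri (array([ 627.3, -294.8,  266. ]), [1.3, 1.3]) (array([ 623.8, -289.5,  266.3]), [1.6, 1.6])
```

View pics/m.png

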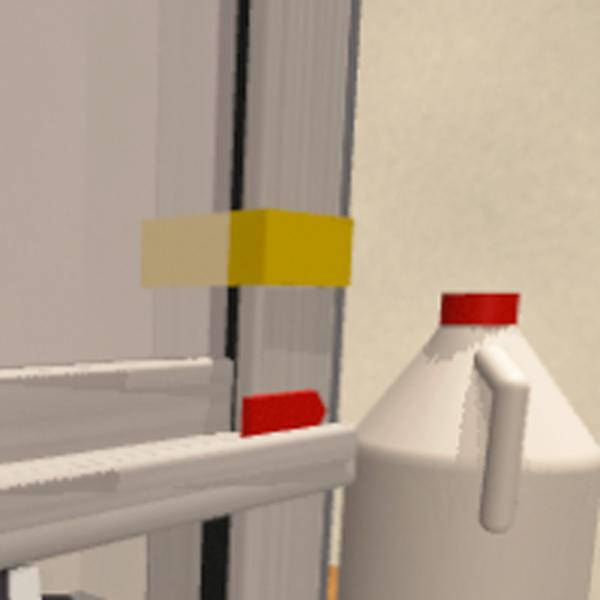

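The wrist view shows the pointer (about 222 mm) below the tape (about 265 mm), so about 43 mm remain. I'll raise most of that gently and re-check.

>>> move_arm --targets "-1 0.3 0 0 0 0.2 0;-1 0.3 0 0.1 0 0.2 0;-1 0.3 0 0 0 0.2 0;-1 0.3 0 0.1 0 0.2 0;-1 0.3 0 0 0 0.2 0"

```text
clock: 15.22
eef_pos: [627.8, -182.1, 215.2]
tool_rot: [-0.016, -1.417, 2.454]
force: [3.1, -0.3, -4.3]
width: -0.1
gripper_force: 1.9
```

>>> move_arm --targets "-1 0.3 0 0.1 0 0.2 0;-1 0.3 0 0 0 0.2 0;-1 0.3 0 0.1 0 0.2 0;-1 0.2 0 0 0 0.2 0;-1 0.2 0 0 0 0 0"

```text
clock: 15.63
eef_pos: [627.8, -182.2, 228.4]
tool_rot: [-0.015, -1.402, 2.454]
force: [1.6, -1.6, -3.6]
width: -0.2
gripper_force: 1.9
```

```bash
python3 m.py
```

```text
tip [ 602.2 -160.5  223.1] el 9.7 [-0.36  1.3   0.13  2.39  2.    1.9   1.01] [ 1.1 -1.2 -2.4] 15.7833
[[379.5, 202.4, 373, 202, 13, 2, 19]] [[307.5, 134.5, 306, 132, 4, 6, 12]] [[437.6, 183.7, 425, 179, 26, 11, 253], [372.6, 199.6, 360, 193, 28, 14, 305]] tape [[374.1, 178.6, 354, 167, 41, 25, 880]]
TD (array([ 615.3, -273. ,  251.1]), [0.1, 0.1])
TW (array([ 590.8, -277.7,  266.4]), [21.8, 21.8])
TW (array([ 615.7, -273.6,  249. ]), [0.0, 0.0])
tape at x 624 [ 624.  -287.8  265.6]
tape at x 626 [ 626.  -291.1  265.5]
tape at x 628 [ 628.  -294.3  265.4]
ptr at 616 [ 616. -274.  249.]
tape tri (array([ 627.3, -295.1,  265.3]), [1.0, 1.0]) (array([ 623.7, -289.9,  266. ]), [1.4, 1.4])
```

>>> move_arm --targets "-1 0.2 0 0 0 0 0;-1 0.2 0 0 0 0 0;-1 0.2 0 0.1 0 0 0;-1 0.2 0 0 0 0 0;-1 0.2 0 0 0 0 0"

```text
clock: 16.2
eef_pos: [627.1, -181.7, 238.4]
tool_rot: [-0.014, -1.403, 2.452]
force: [2.4, -3.1, -2.9]
width: 0.1
gripper_force: 1.9
```

>>> move_arm --targets "-1 0.2 0 0 0 0 0;-1 0.1 0 0 0 0 0;-1 0.1 0 0 0 0 0;-1 0 0 0 0 0 0;-1 0 0 0 0 0 0"

```text
clock: 16.62
eef_pos: [626.6, -181.2, 242.6]
tool_rot: [-0.013, -1.402, 2.451]
force: [1.3, -1.2, -1.7]
width: 0.1
gripper_force: 1.2
```

```bash
python3 m.py
```

```text
tip [ 601.  -159.5  236.9] el 9.7 [-0.37  1.27  0.13  2.41  2.01  1.89  1.03] [ 1.6 -1.6 -0.9] 16.7667
[[380.8, 201.3, 374, 201, 13, 2, 18]] [[307.5, 131.3, 306, 129, 4, 6, 11]] [[436.7, 190.7, 424, 185, 26, 12, 268], [372.0, 199.9, 360, 194, 27, 13, 264]] tape [[375.2, 190.2, 356, 182, 37, 25, 435]]
TD (array([ 616.1, -274.3,  262.6]), [0.4, 0.4])
TW (array([ 591.5, -279.6,  275. ]), [22.2, 22.2])
TW (array([ 616. , -274.5,  262.3]), [0.3, 0.3])
tape at x 624 [ 624.  -291.2  269.1]
tape at x 626 [ 626.  -294.5  268.9]
tape at x 628 [ 628.  -297.7  268.7]
ptr at 616 [ 616.  -274.   262.3]
tape tri (array([ 625.8, -294.8,  268.8]), [0.3, 0.3]) (array([ 621.5, -287.1,  269.4]), [0.1, 0.1])
```

View pics/m.png

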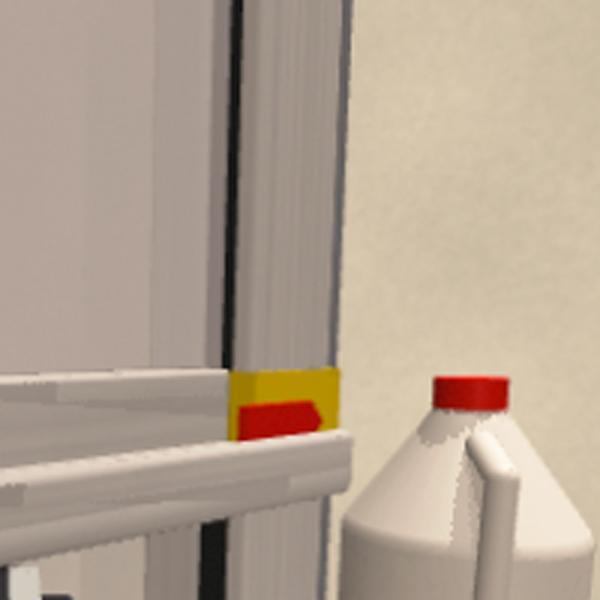

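The pointer stands inside the tape (about 262.5 against a mid-height of about 265.5). I'll lower the fingers clear and verify.

>>> move_arm --targets "-1 -0.1 0 0 0 0 0;-1 -0.3 0 0 0 0 0;-1 -0.6 0 0 0 0 0;-1 -0.8 0 0 0 0 0;-1 -0.8 0 0 0 0 0"

```text
clock: 17.18
eef_pos: [630.2, -183.9, 215.9]
tool_rot: [-0.014, -1.402, 2.453]
force: [0.6, -0.4, 0.7]
width: -0.1
gripper_force: 0.0
```

>>> move_arm --targets "-1 0 0 0 0 0 0;-1 0 0 0 0 0 0;-1 0 0 0 0 0 0;-1 0 0 0 0 0 0;-1 0 0 0 0 0 0"

```text
clock: 17.6
eef_pos: [630.0, -183.9, 216.9]
tool_rot: [-0.013, -1.402, 2.452]
force: [0.4, -0.9, -0.2]
width: -0.1
gripper_force: 0.0
```

```bash
python3 m.py | sed -n 1,4p; python3 - <<'E'
from h import *
t=cam('top','topE'); a=ld('top0')['color'];b=t['color']
cv2.imwrite('pics/e.png',np.hstack([b[100:400,0:450,::-1]]))
E
```

```text
tip [ 604.4 -162.3  211.1] el 9.7 [-0.36  1.32  0.13  2.37  2.01  1.89  1.01] [0.2 0.4 0.5] 17.75
[[380.8, 201.3, 374, 201, 13, 2, 17]] [[307.5, 131.3, 306, 129, 4, 6, 11]] [[374.3, 164.3, 363, 162, 26, 5, 112], [438.6, 177.5, 426, 173, 26, 10, 247]] tape [[378.1, 157.8, 359, 152, 38, 16, 349]]
TD (array([ 616.1, -274.3,  262.6]), [0.4, 0.4])
TW (array([ 615.8, -273.7,  265.3]), [0.8, 0.8])
```

View pics/e.png

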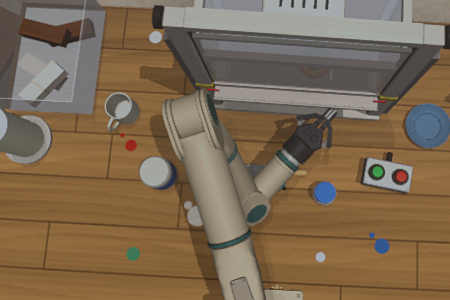

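The sash holds within the tape at about 262.6 mm and the fingers are clear. Every loose thing I can see is where it stood, though the arm hides the glue bottle and the brush. No contact force was felt. Handing in.

```bash
python3 -c "
from h import *
print(order.finish_job())"
```

```text
the job is handed in; nothing more can be done
None
```

The job is handed in (result not reported): I pressed the green button to its stop and pushed the sash up until its pointers read about 263 mm, against a tape mid-height of about 265.5 mm, with the fingers clear; the arm hid the glue bottle and brush in my last picture, so I couldn't confirm by eye that those two stayed put.

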